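# Put the guarded knife away in its drawer

### The job

Draw the knife with the wide cross-guard out of the leaning rack by its handle and lay it flat in the wooden cradle of the open drawer, its blade in the tall thin saddle and its handle in the low thick one, setting it down rather than dropping it. Then push the drawer fully shut. Leave the other two knives in the rack, and the mug and the wrench where they are.

Things in the scene. Friction and masses are not known exactly. Their poses are not given: they have to be found in the camera images.
- guard_knife: Knife to put away, 198 mm, 190 g, in any rack slot, blade down, leaning 35 deg with its slot. Wooden handle 100 x 28 wide x 20 thick; steel cross-guard 50 wide, 20 thick, 8 deep; blade 90 x 26 wide x 3.5 thick. Origin: centre of the guard's blade-side face, resting on the slotted face. z to the butt (handle z = 8 to 108, blade 0 to -90 mm), y across the width (level in the rack), x thickness.
- knife_butt (a point): Middle of the butt end of the guarded knife's handle, 108 mm along own z from the origin of guard_knife.
- knife_rack: Fixed wooden knife rack: base board 150 (x) by 260 mm (y), on it a slotted block 64 mm thick, 236 wide, 115 long, leaning 35 deg towards own +x (away from the robot at yaw 0), about 150 mm high in all. Three slots 78 mm apart along own y, in line with the lean: direction (sin 35, 0, cos 35) in own axes. Origin: centre of the base's underside.
- rack_mouth (a point): Centre of the rack's slotted upper face and of its middle slot's mouth, at (36, 0, 126) mm from the rack's origin, axes as the rack's. The others are 78 mm either side along own y. Each slot is 29.5 mm wide along y, 6 mm the other way and 115 mm deep, square to the face.
- utility_knife: Another knife in the rack, no cross-guard, only a collar 26 mm wide: wooden handle 82 mm long, 22 wide, 16 thick, blade 85 mm. Origin and axes as guard_knife's (underside of the collar). It stays in the rack.
- paring_knife: Smallest knife in the rack, no cross-guard, only a collar 25 mm wide: wooden handle 66 mm long, 21 wide, 16 thick, blade 70 mm. Origin and axes as guard_knife's (underside of the collar). It stays in the rack.
- chest_front (a point): Middle of the upper front edge of the fixed grey steel bench chest (280 mm deep, 310 mm wide, 138 mm high). Axes are the chest's: x to its back (away from the robot), y to its left as the robot sees it, z up. The front lies at x = 0. The upper drawer stands open; the lower one is a fixed front.
- drawer (a joint): How far the upper drawer is out, m: 0 fully shut, 0.19 end stop; starts 0.15 to 0.18. It slides along the chest's x (opens to -x) with about 2 N friction and slight damping and stays where left. Grey front panel 298 mm wide, from 72 to 132 mm above the bench, its outer face 14 mm behind the pull lip's edge. Drawer floor 74 mm, side walls 116 mm above the bench.
- cradle (a point): Moves with the drawer. Where guard_knife's origin belongs when it lies in the cradle: 102 mm above the bench, 74 mm behind the drawer front's outer face, on the drawer's centre line. Axes as the chest's. The knife lies flat along own y, butt towards own -y; up to 20 mm off along y is fine. Here, between the two saddles, is open space for guard and fingers, its wooden floor 22 mm lower.
- blade_saddle (a point): Middle of the notch floor of the tall thin wooden saddle for the blade: 45 mm from the cradle point along own +y, 1.75 mm under it; 12 mm thick along y, cheeks 24 mm above this point. The low thick one (20 mm) for the handle is 78 mm from the cradle point along own -y: notch floor 10 mm under the cradle point, cheeks 2 mm above it. Both 70 mm wide along x, notch 36; on the drawer.
- drawer_pull (a point): Middle of the outer edge of the aluminium pull lip along the top of the drawer's front, 298 mm long, 6 mm thick, 130 mm above the bench; axes as the chest's. Moves with the drawer. Pushing here or on the panel below, towards own +x, shuts it.
- mug: Brown earthenware mug with a handle, 84 mm across, 100 mm high, on the bench beyond the rack. Origin: centre of its underside.
- wrench: Steel wrench, 180 mm long, lying along own x on the bench beyond the rack. Origin under its middle.
Things that resemble listed ones, but are neither listed nor needed, are in the scene too. What is shaped like the guard_knife but green or yellow is not meant.

How it is judged:
On the way, in this order (a step that is already met when the one before it is completed fails the run):
1. the guarded knife is drawn clear of the rack, held by its handle (height (world z) of guard_knife above 0.195 m and distance of guard_knife from where it was at the start of the episode above 0.085 m and contact force between guard_knife and knife_rack below 0.1 N and z of the grasp point in the frame of guard_knife above 0.008 m and contact force between guard_knife and the fingers above 1 N), for 0.1 s.
2. the knife lies flat in the cradle of the open drawer and is let go (x of guard_knife in the frame of cradle between -0.009 and 0.009 m and y of guard_knife in the frame of cradle between -0.022 and 0.022 m and z of guard_knife in the frame of cradle between -0.005 and 0.005 m and y of knife_butt in the frame of cradle below -0.07 m and z of knife_butt in the frame of cradle between -0.007 and 0.007 m and angle between the z axis of guard_knife and the y axis of cradle, either way round below 0.12 rad and angle between the x axis of guard_knife and the z axis of cradle, either way round below 0.12 rad and contact force between guard_knife and the fingers below 0.1 N and value of joint drawer above 0.08 m), for 0.2 s.
At the end, for the whole second after the job is handed in: The drawer is shut to within 6 mm, and the guarded knife lies at rest in it, released, flat in both saddles, blade in the tall one, handle in the low one: within 9 mm across, 22 mm along and 5 mm in height of its place, and within 7 degrees of the cradle's line (x of guard_knife in the frame of cradle between -0.009 and 0.009 m and y of guard_knife in the frame of cradle between -0.022 and 0.022 m and z of guard_knife in the frame of cradle between -0.005 and 0.005 m and y of knife_butt in the frame of cradle below -0.07 m and z of knife_butt in the frame of cradle between -0.007 and 0.007 m and angle between the z axis of guard_knife and the y axis of cradle, either way round below 0.12 rad and angle between the x axis of guard_knife and the z axis of cradle, either way round below 0.12 rad and contact force between guard_knife and the fingers below 0.1 N and value of joint drawer below 0.006 m and linear speed of guard_knife below 0.02 m/s); the robot touches nothing.
It fails at once if another knife is shifted in the rack by more than 12 mm (distance of any of utility_knife, paring_knife from where it was at the start of the episode above 0.012 m).
It fails at once if the mug or the wrench is moved by more than 25 mm (distance of any of mug, wrench from where it was at the start of the episode above 0.025 m).
It fails at once if the guarded knife is dropped (falls faster than 0.7 m/s, untouched by the fingers) (linear speed of guard_knife above 0.7 m/s and contact force between guard_knife and the fingers below 0.1 N).
It also fails if it takes over 56 s, if anything falls off the work surface, if the arm or the gripper's body presses on something with over 40 N, if the wrist force passes 120 N, or if a joint passes its speed limit or range.

### The arm

A 6-joint arm with a two-finger parallel gripper is mounted at the origin on the work surface. World frame = base frame: x ahead of the robot, y to its left, z up, the work surface at z = 0. Lengths are in m, angles in rad, forces in N, time in s.
With the tool pointing down it reaches from about 0.35 to 0.95 m from the base axis. Payload 17.4 kg.
Tool frame: the origin (TCP) lies on the centre line of the jaws, within the pads' length; the fingertips stand 8 mm ahead of it and the grasp point (between the pads) lies 11 mm behind it (env.tip_extent is the x of the fingertips in the tool frame, in m); x points along the fingers, y is the direction in which the jaws open and shut, and the axes are right-handed (so a half turn about x gives the same grasp; the last joint's range is limited). The gripper opens to 93 mm and grips with 3 to 60 N. Pads are 15 mm wide; open, the fingers measure 128 mm over their backs; the gripper's body (75 mm by 188 mm) begins 65 mm behind the grasp point.
Start: joints at [1.119, 0.116, 1.442, -0, 1.584, -0.038], TCP at [0.271, 0.618, 0.227] pointing down, gripper open.
Joint ranges: [-2.83, 2.83], [-0.83, 2.19], [0.07, 2.5], [-1.14, 4.28], [0.01, 3], [-2.97, 2.97]. Speed limits (rad/s): [1.89, 1.89, 2.22, 3.14, 3.14, 3.14].

### API

Orientations are given as a unit quaternion [x, y, z, w].
In Python, from rig import env, imaging gives the robot as it stands. The module is installed in compiled form; this text tells all that it offers.
- The arm moves only by the shell command python3 -m inch 'ROWS' [FORCE]. ROWS is JSON, a list of rows, each a list of 5 numbers: the opening in per cent of the stroke, from 0 (shut) to 100 (fully open), then the shift along the tool's x, y, z in m, then the turn about the tool's x in rad. A call has 1 to 12 rows; each row shifts and turns the commanded pose from where the row before left it, along the tool's axes as they then stand; what a row does not reach is not made up. A row lasts 1/8 s, in which the tool goes at most 62.5 mm and 10.7 degrees, less where a joint would pass 70% of its speed; a pose out of reach is approached as far as the arm can. A call is refused whole if a number of a shift passes 0.0625 or a number of a turn 0.188, either way. A call with a gripper value outside its range is refused whole. The fingers move at their own pace and stop on an object; FORCE is the grip in N (left out, the last holds). Time passes only in rows, so rows that do not move let the fingers close. It gives the time, the measured TCP pose, the force and the opening at its end, in the units of the state.
- env.observe(): the state, without advancing time (a new reading comes with each control period).
- imaging.get_image(name): name is "scene" or "side" or "wrist"; returns (picture, depth): 400x640x3 uint8, red, green, blue; 400x640 float32, m along the optical axis (not along the pixel's ray), 0 where there is no reading.
- imaging.get_calibration(name): a dict with "fx", "fy", "cx", "cy" (pixels), "R" (3x3) and "t" (3): a world point X has camera coordinates R X + t; the wrist camera has in their place "mount" (4x4, takes a point from camera to tool coordinates, whose origin is the TCP and whose axes are the tool frame's). Camera axes: x right, y down, z forward; pixel columns grow to the right and rows downward; lengths in m; the calibration is good to about 2 mm. The wrist camera is an equidistant fisheye: a pixel r from the principal point sees the ray r / f radians off the axis. A picture is of the moment at which its call begins: read the wrist's pose just before it. get_calibration takes no time and is no camera call.
- env.finish_job(): hands the job in, once; it reports no verdict.
The state is a dict: "time_s": time; "q": joint angles; "qvel": joint speeds; "joint_efforts": joint torques, N m; "ee_pos": TCP position; "tcp_rot": TCP orientation; "contact_force": force on the tool from outside, world axes, zero at the start; "moment": the same for the moment, N m; "opening": finger opening in m.
Only numpy, scipy, OpenCV 4.12 (cv2) and the standard library are available. Lean on these libraries where they do the work, as an engineer would, in place of code of your own. Each camera call takes 0.05 s, during which the arm holds its last target.

## Working session

There is one attempt and no reset: what is moved stays moved. The work goes in short steps, Python scripts to look and compute and a shell command to move; the robot and the scene stay as the last step left them, time stands still between calls to the robot, and variables do not carry over. Pictures are saved under pics/ and viewed, and the job is handed in when it is done.

```bash
mkdir -p pics; python3 - <<'E'
from rig import env, imaging
import cv2, numpy as np
print(env.observe(), env.tip_extent)
for n in ["scene","side","wrist"]:
    p,d=imaging.get_image(n)
    cv2.imwrite(f"pics/{n}0.png",p[:,:,::-1]); np.save(f"pics/{n}0d.npy",d)
    print(n,imaging.get_calibration(n), (d>0).mean())
E
```

```text
{'time_s': 0.0, 'q': array([ 1.11922450e+00,  1.16458979e-01,  1.44227484e+00,  6.82871095e-06,
        1.58402967e+00, -3.78269753e-02]), 'qvel': array([ 9.58913326e-04, -2.14598180e-04, -4.49402207e-04, -3.42756677e-05,
        6.82692096e-04,  2.17078013e-04]), 'joint_efforts': array([ 6.97616579e-04, -7.21296501e+01, -6.22593141e+01,  7.79280486e-02,
        2.40534515e-02, -1.02200577e-04]), 'ee_pos': array([0.27130873, 0.61784491, 0.22591746]), 'tcp_rot': array([ 0.14483866,  0.69213244, -0.14564073,  0.69192718]), 'contact_force': array([-0.79195413, -0.15125879, -0.26923612]), 'moment': array([ 0.03423933, -0.02608769,  0.01578416]), 'opening': 0.09291857866828261} 0.008
scene {'fx': 371.13782522658994, 'fy': 371.13782522658994, 'cx': 312.45642739697934, 'cy': 197.90601352151623, 'R': array([[-0.86963714,  0.49354181,  0.012154  ],
       [ 0.36225864,  0.65465065, -0.6634766 ],
       [-0.33541007, -0.572581  , -0.74809831]]), 't': array([ 0.36095059, -0.17391557,  1.55381341])} 0.99595703125
side {'fx': 426.8128640703404, 'fy': 426.8128640703404, 'cx': 312.20855665126953, 'cy': 194.5083131304382, 'R': array([[ 0.88063355, -0.47362829, -0.01268029],
       [-0.36049182, -0.65242776, -0.66662108],
       [ 0.30745763,  0.59162003, -0.7452889 ]]), 't': array([-0.37795234,  0.37585012,  1.01483108])} 0.99615625
wrist {'fx': 309.70691628693146, 'fy': 309.70691628693146, 'cx': 320.1632848250985, 'cy': 194.44998531598569, 'mount': array([[-3.62447368e-04, -2.44108862e-01,  9.69747767e-01,
        -1.57727885e-01],
       [ 9.99999790e-01, -6.08981053e-04,  2.20458997e-04,
         1.36781779e-03],
       [ 5.36742021e-04,  9.69747644e-01,  2.44109031e-01,
        -6.63610151e-02],
       [ 0.00000000e+00,  0.00000000e+00,  0.00000000e+00,
         1.00000000e+00]])} 0.91640625
```

View pics/scene0.png

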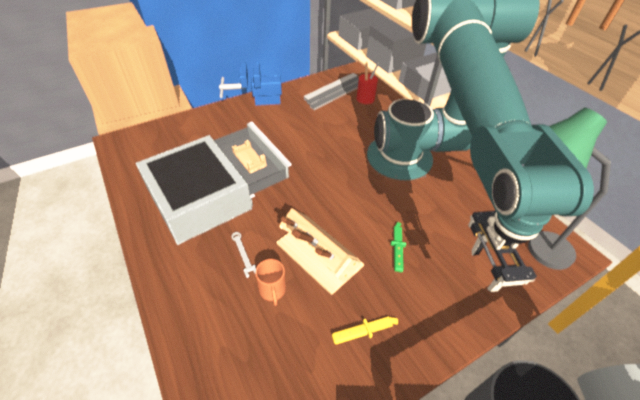

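View pics/side0.png

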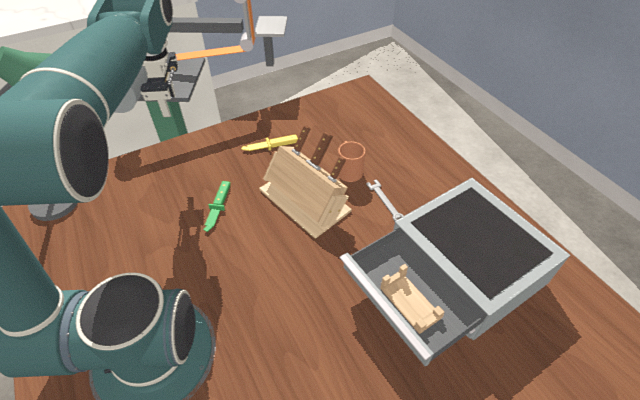

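View pics/wrist0.png

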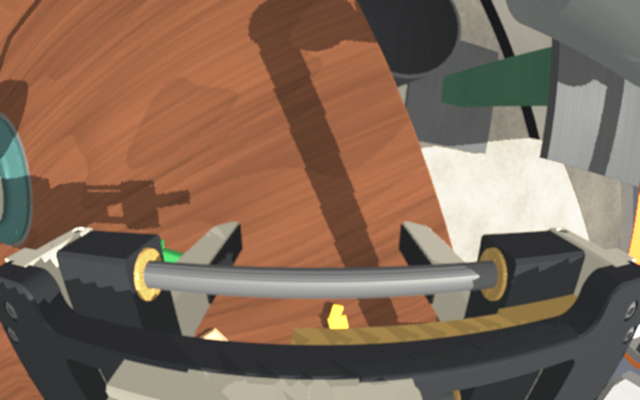

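```bash
cat > h.py <<'E'
import numpy as np, cv2
from rig import env, imaging
from scipy.spatial.transform import Rotation as Ro
def unproj(n,d,us,vs,cal=None):
    c=cal or imaging.get_calibration(n)
    us=np.asarray(us,float);vs=np.asarray(vs,float)
    z=d[np.asarray(vs,int),np.asarray(us,int)]
    P=np.stack([(us-c['cx'])/c['fx']*z,(vs-c['cy'])/c['fy']*z,z],-1)
    return (P-c['t'])@c['R']
def proj(n,X):
    c=imaging.get_calibration(n)
    p=np.atleast_2d(X)@c['R'].T+c['t']
    return np.stack([p[:,0]/p[:,2]*c['fx']+c['cx'],p[:,1]/p[:,2]*c['fy']+c['cy']],-1)
def zoom(img,out,x0,y0,w,h,s):
    cv2.imwrite(out,cv2.resize(img[y0:y0+h,x0:x0+w],None,fx=s,fy=s,interpolation=cv2.INTER_CUBIC))
E
python3 - <<'E'
from h import *
a=cv2.imread('pics/side0.png'); b=cv2.imread('pics/scene0.png')
zoom(a,'pics/sz0.png',240,110,130,130,6)if 0 else zoom(a,'pics/sz0.png',240,115,140,110,5)
zoom(b,'pics/cz0.png',260,195,120,100,5)
zoom(a,'pics/sd0.png',340,210,160,120,5)
E
```

```text
(no output)
```

View pics/sz0.png

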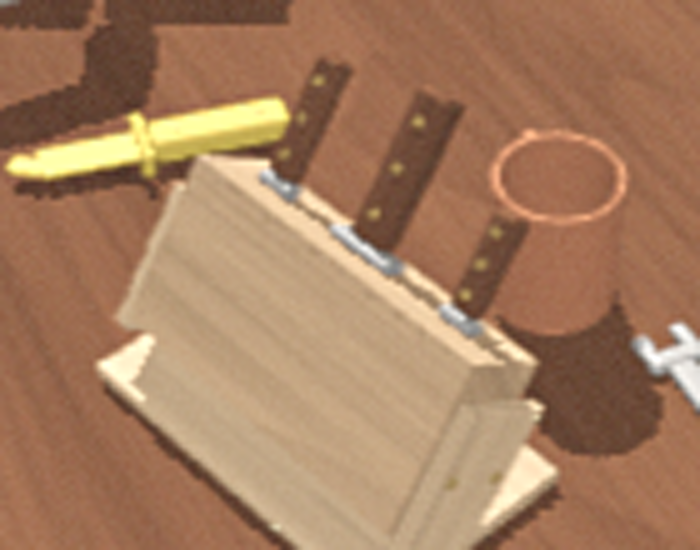

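View pics/cz0.png

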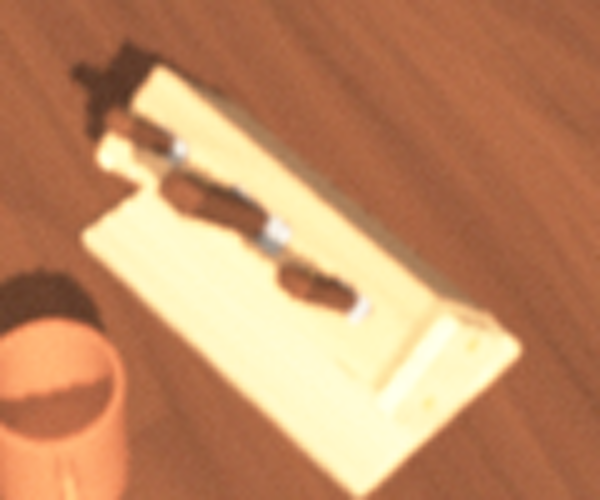

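View pics/sd0.png

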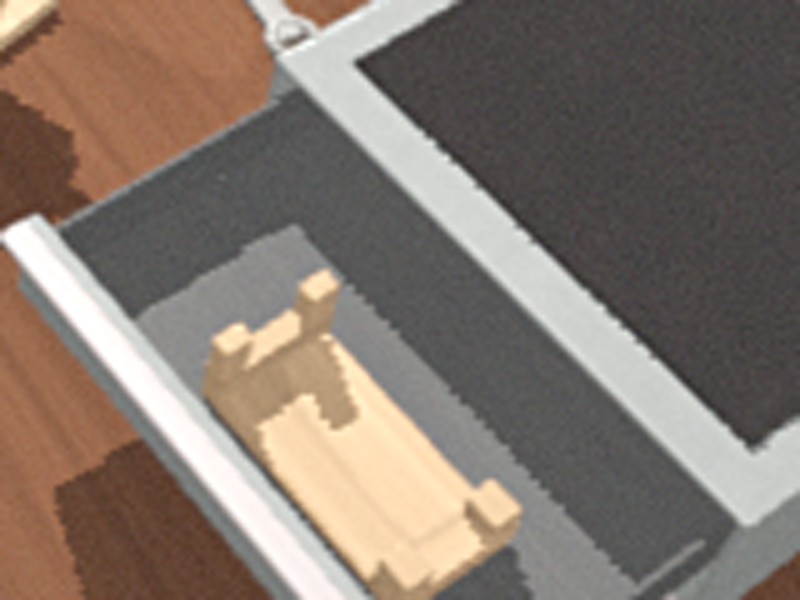

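```bash
python3 - <<'E'
from h import *
d=np.load('pics/side0d.npy'); a=cv2.imread('pics/side0.png'); 
def polypts(n,d,poly):
    m=np.zeros(d.shape,np.uint8); cv2.fillPoly(m,[np.round(poly).astype(np.int32)],1)
    m&=(d>0); v,u=np.nonzero(m); return unproj(n,d,u,v),u,v
def plane(P):
    for _ in range(4):
        c=P.mean(0); U,S,V=np.linalg.svd(P-c); r=(P-c)@V[2]
        k=abs(r)<2.5*max(1.4826*np.median(abs(r)),1e-4); P=P[k]
    return c,V[2],r.std(),V[0],len(P)
Z=lambda L:np.array([[240+x/5,115+y/5] for x,y in L])
P,u,v=polypts('side',d,Z([(215,195),(450,365),(390,500),(160,320)]))
c,n,s,l,N=plane(P); n*=np.sign(n[2]) ; print('block face',c,n,s,N,'tilt',np.degrees(np.arccos(abs(n[2]))),'yaw',np.degrees(np.arctan2(n[1],n[0])))
# middle handle mask
hsv=cv2.cvtColor(a,cv2.COLOR_BGR2HSV)
Q,u,v=polypts('side',d,Z([(418,98),(458,105),(395,245),(360,225)]))
cal=imaging.get_calibration('side'); cam=-cal['R'].T@cal['t']; print('cam',cam)
cc,nn,s2,l2,N2=plane(Q); l2*=np.sign(l2[2]); nn*=np.sign(nn@(cam-cc))
print('handle',cc,nn,s2,'axis',l2,N2,'lean',np.degrees(np.arccos(l2[2])),'az',np.degrees(np.arctan2(l2[1],l2[0])))
print('extent',np.sort((Q-cc)@l2)[[0,5,-5,-1]])
# table & drawer check
P,_,_=polypts('side',d,np.array([(150,250),(200,250),(180,290)])); print('table z',np.median(P,0))
E
```

```text
block face [0.51844818 0.23458895 0.09975973] [-0.79456052 -0.19905669  0.57362881] 0.0017624383095639754 1653 tilt 54.996336361685586 yaw -165.93548905935185
cam [ 0.15631085 -0.53418827  1.00209941]
handle [0.60280293 0.26040187 0.17881408] [-0.55963923 -0.66397631  0.49592277] 0.0038328859205550084 axis [0.56804499 0.12838726 0.81292165] 263 lean 35.61762556063071 az 12.735778948661228
extent [-0.04624051 -0.04290873  0.04271115  0.04620806]
table z [0.11705417 0.22001766 0.00112085]
```

```bash
cat >> h.py <<'E'
YAW=np.radians(14.06); s35,c35=np.sin(np.radians(35)),np.cos(np.radians(35))
cy,sy=np.cos(YAW),np.sin(YAW)
L=np.array([s35*cy,s35*sy,c35]); W=np.array([-sy,cy,0]); N=np.array([-c35*cy,-c35*sy,s35]) # N = block front normal (towards robot, up)
C0=np.array([0.51845,0.23459,0.09976]) # on front face
def cast(n,u,v,nrm,off):
    c=imaging.get_calibration(n); o=-c['R'].T@c['t']
    r=np.stack([(np.asarray(u,float)-c['cx'])/c['fx'],(np.asarray(v,float)-c['cy'])/c['fy'],np.ones(np.shape(u))],-1)@c['R']
    t=(off-o@nrm)/(r@nrm); return o+r*t[...,None]
E
python3 - <<'E'
from h import *
d=np.load('pics/side0d.npy'); a=cv2.imread('pics/side0.png'); 
hsv=cv2.cvtColor(a,cv2.COLOR_BGR2HSV)
v,u=np.mgrid[120:200,285:360]; P=unproj('side',d,u.ravel(),v.ravel()); 
rel=P-C0; f=np.stack([rel@L,rel@W,rel@N],-1)
bgr=a[v.ravel(),u.ravel()]
# points above the slotted face, near centreplane
k=(abs(f[:,2]+0.03)<0.015)&(f[:,0]>0.06)&(f[:,0]<0.2)
for lo in np.arange(0.04,0.2,0.01):
    kk=(abs(f[:,2]+0.024)<0.008)&(f[:,0]>lo)&(f[:,0]<lo+.01)
    w=np.sort(f[kk,1]); 
    h,e=np.histogram(w,np.arange(-0.15,0.15,0.008)); print(round(lo,3),kk.sum(),h)
E
python3 - <<'E'
from h import *
import cv2
a=cv2.imread('pics/side0.png'); zoom(a,'pics/sz1.png',295,128,50,45,13)
a=cv2.imread('pics/scene0.png'); zoom(a,'pics/cz1.png',275,208,60,50,12)
E
```

```text
0.04 7 [0 0 0 0 0 7 0 0 0 0 0 0 0 0 0 0 0 0 0 0 0 0 0 0 0 0 0 0 0 0 0 0 0 0 0 0 0]
0.05 155 [0 0 0 0 0 7 6 4 6 8 6 7 4 4 3 6 4 7 6 7 6 4 5 6 3 5 3 6 6 5 6 4 5 3 3 0 0]
0.06 87 [ 0  0  0  0  0  0  0  0  3  8 11  6  0  0  0  0  1  5  6  7  8  6  4  0
  0  0  0  0  9  5  6  2  0  0  0  0  0]
0.07 72 [ 0  0  0  0  0  0  0  0  0 11  8  3  0  0  0  0  0  0  7 10  8  4  0  0
  0  0  0  0  7  6  6  2  0  0  0  0  0]
0.08 74 [ 0  0  0  0  0  0  0  0  1 10  7  7  0  0  0  0  0  0  8  9  8  5  0  0
  0  0  0  0  6  6  6  1  0  0  0  0  0]
0.09 72 [ 0  0  0  0  0  0  0  0  0  8 11  4  0  0  0  0  0  0  9  7  8  4  0  0
  0  0  0  0  6 10  5  0  0  0  0  0  0]
0.1 74 [ 0  0  0  0  0  0  0  0  0  9  8  4  0  0  0  0  0  0  8 10  7  5  0  0
  0  0  0  0  8  7  8  0  0  0  0  0  0]
0.11 76 [ 0  0  0  0  0  0  0  0  0 13  8  4  0  0  0  0  0  0  8  9  9  4  0  0
  0  0  0  0  7  6  8  0  0  0  0  0  0]
0.12 79 [ 0  0  0  0  0  0  0  0  0 10 10  4  0  0  0  0  0  0 10  7  8  6  0  0
  0  0  0  0  7 10  6  1  0  0  0  0  0]
0.13 52 [ 0  0  0  0  0  0  0  0  0  0  0  0  0  0  0  0  0  0 11  7  7  5  1  0
  0  0  0  0  4 11  5  1  0  0  0  0  0]
0.14 46 [ 0  0  0  0  0  0  0  0  0  0  0  0  0  0  0  0  0  0 12  8  7  6  0  0
  0  0  0  0  3  5  4  1  0  0  0  0  0]
0.15 31 [ 0  0  0  0  0  0  0  0  0  0  0  0  0  0  0  0  0  0  7 12  6  6  0  0
  0  0  0  0  0  0  0  0  0  0  0  0  0]
0.16 13 [0 0 0 0 0 0 0 0 0 0 0 0 0 0 0 0 0 0 2 4 5 2 0 0 0 0 0 0 0 0 0 0 0 0 0 0 0]
0.17 0 [0 0 0 0 0 0 0 0 0 0 0 0 0 0 0 0 0 0 0 0 0 0 0 0 0 0 0 0 0 0 0 0 0 0 0 0 0]
0.18 0 [0 0 0 0 0 0 0 0 0 0 0 0 0 0 0 0 0 0 0 0 0 0 0 0 0 0 0 0 0 0 0 0 0 0 0 0 0]
0.19 0 [0 0 0 0 0 0 0 0 0 0 0 0 0 0 0 0 0 0 0 0 0 0 0 0 0 0 0 0 0 0 0 0 0 0 0 0 0]
```

View pics/sz1.png

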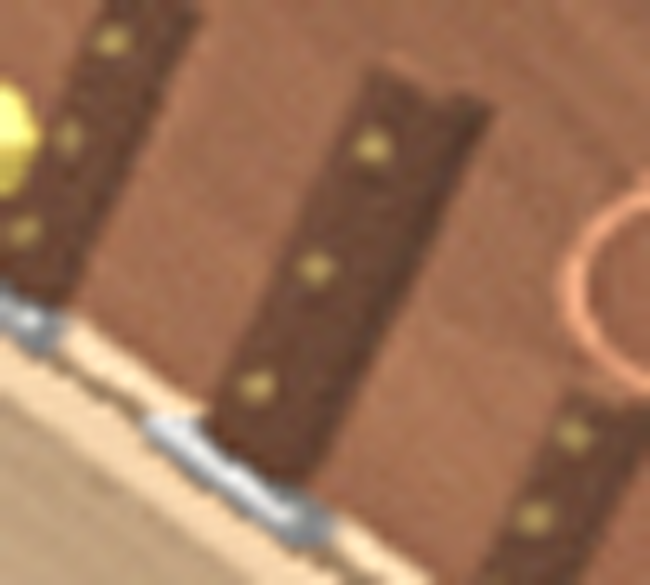

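View pics/cz1.png

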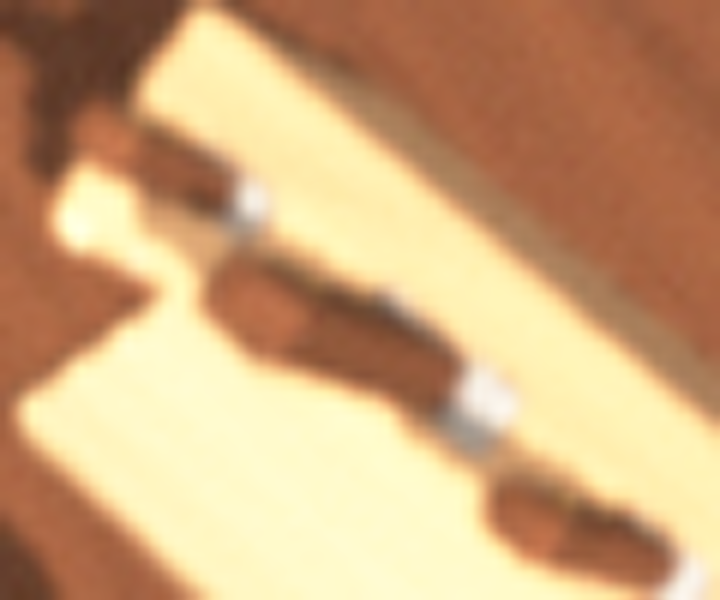

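```bash
python3 - <<'E'
from h import *
d=np.load('pics/side0d.npy')
v,u=np.mgrid[120:200,285:360]; P=unproj('side',d,u.ravel(),v.ravel()); 
rel=P-C0; f=np.stack([rel@L,rel@W,rel@N],-1)
k=(f[:,0]>.075)&(f[:,0]<.155)&(abs(f[:,1]-.008)<.03)&(abs(f[:,2]+.03)<.025)
g=f[k]; print('N hist',np.histogram(g[:,2],np.arange(-.055,0,.003)))
for pc in (1,3,10,50,90,97,99): print(pc,np.percentile(g[:,1],pc),np.percentile(g[:,2],pc))
# edges via zoomed pixels: sz1 295+x/13,128+y/13
zz=lambda L_:(np.array([295+x/13-.5+.04*0 for x,y in L_]),np.array([128+y/13-.5 for x,y in L_]))
off=C0@N-0.022
for name,pts in dict(left_edge=[(355,90),(290,230),(225,390)],rightfront=[(440,110),(380,250),(300,440)],rivets=[(373,147),(316,268),(257,387)],guard_front=[(150,425),(210,475),(300,540)],butt_front=[(375,75),(440,100)]).items():
    u_,v_=zz(pts); X=cast('side',u_,v_,N,off)-C0
    print(name,np.round(np.stack([X@L,X@W],-1),4).tolist())
# slotted face plane
k=(abs(f[:,2]+.02)<.012)&(f[:,0]>.045)&(f[:,0]<.06)&((abs(f[:,1]-.045)<.01)|(abs(f[:,1]+.03)<.008))
print('face L',np.median(f[k,0]),k.sum())
ctr=C0+L*.056+W*.008-N*.032; print('knife origin est',ctr)
print('scene proj',proj('scene',ctr),proj('scene',ctr+L*.108)); print('side proj',proj('side',ctr),proj('side',ctr+L*.108))
E
```

```text
N hist (array([ 0,  0,  1,  1,  7, 10, 17, 15, 29, 78, 96, 33,  1,  0,  0,  0,  0,
        0]), array([-0.055, -0.052, -0.049, -0.046, -0.043, -0.04 , -0.037, -0.034,
       -0.031, -0.028, -0.025, -0.022, -0.019, -0.016, -0.013, -0.01 ,
       -0.007, -0.004, -0.001]))
1 -0.0035845050306872275 -0.041728167539501704
3 -0.003327970394717689 -0.03973665910748213
10 -0.002371989439737169 -0.03508086807839102
50 0.0048319191860422325 -0.02548253520574993
90 0.019935056327264403 -0.02182755753104622
97 0.023150578751459323 -0.019924785917026233
99 0.024261007510207017 -0.01924830431279539
left_edge [[0.1518, 0.0226], [0.1171, 0.0222], [0.078, 0.0195]]
rightfront [[0.1589, 0.0001], [0.1254, -0.0016], [0.0791, -0.0044]]
rivets [[0.1435, 0.0118], [0.1135, 0.0116], [0.0831, 0.0121]]
guard_front [[0.0606, 0.034], [0.0597, 0.0133], [0.0604, -0.016]]
butt_front [[0.1571, 0.0195], [0.1607, 0.0013]]
face L 0.05529669629837641 32
knife origin est [0.57309209 0.25652166 0.12727807]
scene proj [[309.37974552 236.75312222]] [[293.24470808 230.54507124]]
side proj [[313.44731281 166.13716827]] [[329.25103366 133.30927263]]
```

```bash
python3 - <<'E'
from h import *
for n,x0,y0,w,h,s in (('scene',275,208,60,50,12),('side',295,128,50,45,13)):
    a=cv2.imread(f'pics/{n}0.png'); im=cv2.resize(a[y0:y0+h,x0:x0+w],None,fx=s,fy=s,interpolation=cv2.INTER_CUBIC)
    o=C0+L*.0555+W*.010-N*.033
    for z0,z1,hw in ((0,.008,.025),(.008,.108,.014)):
        for z in (z0,z1):
            c=np.array([o+L*z+W*i*hw+N*j*.01 for i,j in((1,1),(1,-1),(-1,-1),(-1,1))])
            p=(proj(n,c)+.5-[x0,y0])*s
            cv2.polylines(im,[np.round(p).astype(int)],True,(255,255,0),1)
    cv2.imwrite(f'pics/ov_{n}.png',im)
    d=np.load(f'pics/{n}0d.npy'); 
d=np.load('pics/scene0d.npy')
v,u=np.mgrid[208:258,275:335]; P=unproj('scene',d,u.ravel(),v.ravel()); rel=P-C0; f=np.stack([rel@L,rel@W,rel@N],-1)
k=(f[:,0]>.075)&(f[:,0]<.175)&(abs(f[:,1]-.01)<.035)&(abs(f[:,2]+.03)<.025)
g=f[k]; print(k.sum(),np.percentile(g,[2,10,50,90,98],axis=0))
E
```

```text
172 [[ 0.0784373   0.00383986 -0.04073143]
 [ 0.08934074  0.00925454 -0.03888783]
 [ 0.14136029  0.02577905 -0.02969422]
 [ 0.1623263   0.02890334 -0.02300725]
 [ 0.16442037  0.02988685 -0.02246784]]
```

View pics/ov_scene.png

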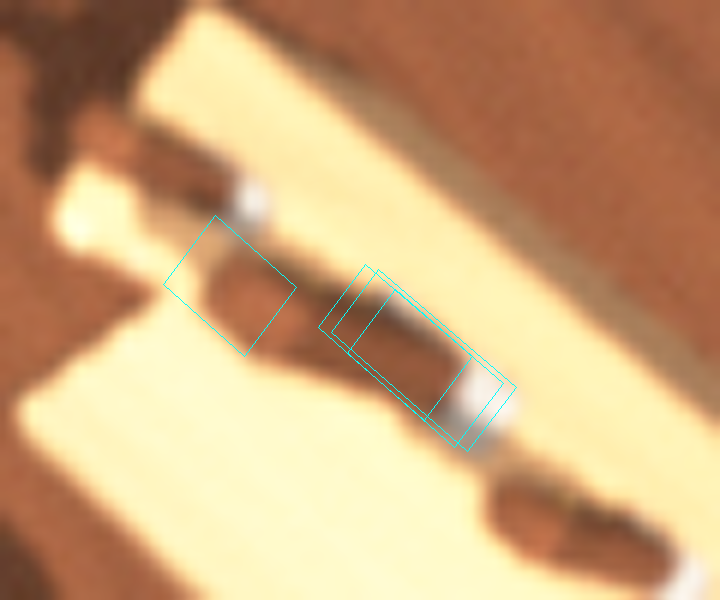

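View pics/ov_side.png

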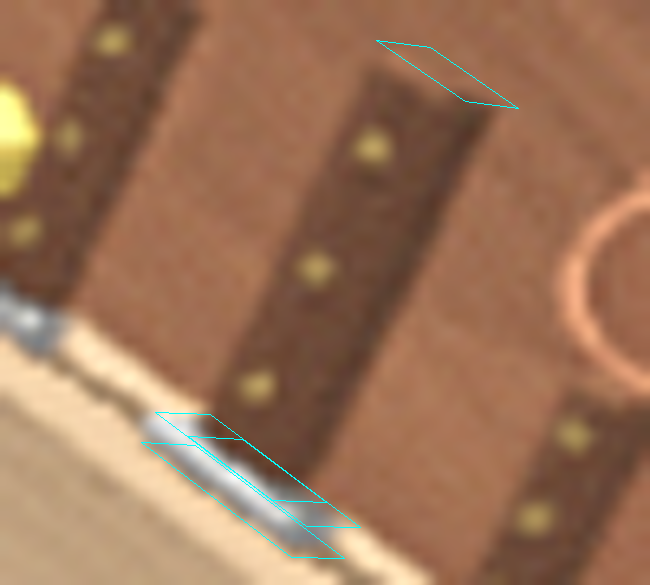

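```bash
python3 - <<'E'
from h import *
def rowsfor(n,box):
    a=cv2.imread(f'pics/{n}0.png'); d=np.load(f'pics/{n}0d.npy'); hsv=cv2.cvtColor(a,cv2.COLOR_BGR2HSV)
    x0,y0,x1,y1=box; v,u=np.mgrid[y0:y1,x0:x1]; v=v.ravel();u=u.ravel()
    P=unproj(n,d,u,v); h=hsv[v,u]; return P,h,a[v,u]
for n,box in (('side',(340,210,500,360)),('scene',(200,110,300,200))):
    P,h,b=rowsfor(n,box)
    wood=(h[:,0]>10)&(h[:,0]<25)&(h[:,1]>40)&(h[:,2]>150)&(P[:,2]>.07)&(P[:,2]<.14)
    Q=P[wood]; print(n,wood.sum(),np.histogram(Q[:,2],np.arange(.07,.14,.005)))
    for nm,lo,hi in (('tallcheek',.118,.13),('low',.1,.108),('floor',.075,.085)):
        q=Q[(Q[:,2]>lo)&(Q[:,2]<hi)]
        if len(q): print(nm,len(q),q.mean(0),q.min(0),q.max(0))
# chest top plane / axis from side view: black mat top, edges
P,h,b=rowsfor('side',(330,170,580,370))
top=(abs(P[:,2]-.138)<.004); Q=P[top]; print('top',len(Q)); 
r=cv2.minAreaRect((Q[:,:2]*1000).astype(np.float32)); print(r, cv2.boxPoints(r))
E
```

```text
side 1922 (array([ 24, 404, 883,  57, 157,  71, 146,  68,  16,  21,  49,  26,   0,
         0]), array([0.07 , 0.075, 0.08 , 0.085, 0.09 , 0.095, 0.1  , 0.105, 0.11 ,
       0.115, 0.12 , 0.125, 0.13 , 0.135, 0.14 ]))
tallcheek 82 [ 0.57247762 -0.15055167  0.1237885 ] [ 0.53901917 -0.1588415   0.11839517] [ 0.60855409 -0.14211852  0.12979836]
low 201 [ 0.57892301 -0.23016681  0.10361141] [ 0.53862446 -0.28419895  0.10009894] [ 0.61968943 -0.14186202  0.10757092]
floor 1287 [ 0.57745866 -0.20807788  0.08074144] [ 0.53858838 -0.28408785  0.07505493] [ 0.63399332 -0.11791911  0.08499236]
scene 678 (array([ 63, 167, 173,  40,  62,  42,  48,  26,  12,   9,   9,   7,   7,
        13]), array([0.07 , 0.075, 0.08 , 0.085, 0.09 , 0.095, 0.1  , 0.105, 0.11 ,
       0.115, 0.12 , 0.125, 0.13 , 0.135, 0.14 ]))
tallcheek 17 [ 0.55988192 -0.15723641  0.12404005] [ 0.52272196 -0.34119541  0.11881197] [ 0.60688191 -0.13703132  0.129839  ]
low 67 [ 0.57790703 -0.20127359  0.10341672] [ 0.53734558 -0.27696904  0.10004986] [ 0.61838615 -0.13557903  0.1078875 ]
floor 340 [ 0.57532885 -0.21465814  0.07984204] [ 0.4909956  -0.31747409  0.07502284] [ 0.62156663 -0.04820246  0.08497643]
top 9058
((709.6807250976562, -68.84619140625), (462.5734558105469, 537.2437744140625), 4.740428924560547) [[ 456.98575  179.7429 ]
 [ 501.38455 -355.66315]
 [ 962.37573 -317.4353 ]
 [ 917.9769   217.97076]]
```

```bash
cat > cr.py <<'E'
from h import *
def cr(n,box,tag='0'):
    a=cv2.imread(f'pics/{n}{tag}.png'); d=np.load(f'pics/{n}{tag}d.npy'); hsv=cv2.cvtColor(a,cv2.COLOR_BGR2HSV)
    x0,y0,x1,y1=box; v,u=np.mgrid[y0:y1,x0:x1]; v=v.ravel();u=u.ravel()
    return unproj(n,d,u,v),hsv[v,u],u,v
E
python3 - <<'E'
from cr import *
for n,box in (('side',(340,210,500,360)),('scene',(200,110,300,200))):
    P,h,u,v=cr(n,box)
    wood=(h[:,0]>10)&(h[:,0]<25)&(h[:,1]>40)&(h[:,2]>110)
    q=P[wood&(abs(P[:,2]-.124)<.004)&(abs(P[:,1]+.15)<.02)]; print(n,'tall',len(q),np.sort(q[:,0])[::max(1,len(q)//16)].round(4))
    for s in (q[:,0]<.573,q[:,0]>.573): 
        if s.sum(): print('  cheek',q[s].mean(0),q[s].min(0),q[s].max(0))
    q=P[wood&(abs(P[:,2]-.104)<.003)&(P[:,1]<-.24)]; print(' low',len(q))
    for s in (q[:,0]<.578,q[:,0]>.578): 
        if s.sum(): print('  cheek',q[s].mean(0),q[s].min(0),q[s].max(0))
P,h,u,v=cr('side',(330,190,480,390))
lip=(abs(P[:,2]-.130)<.004)&(h[:,2]>190)&(h[:,1]<40)&(P[:,0]<.56); q=P[lip]; print('lip',len(q))
r=cv2.minAreaRect((q[:,:2]*1000).astype(np.float32)); print(r,cv2.boxPoints(r))
P,h,u,v=cr('side',(330,170,580,370))
k=(abs(P[:,2]-.138)<.003)&(P[:,0]>.6)&(P[:,0]<.98)&(P[:,1]>-.42)&(P[:,1]<.05); r=cv2.minAreaRect((P[k][:,:2]*1000).astype(np.float32)); print('top',k.sum(),r,cv2.boxPoints(r))
E
```

```text
side tall 72 [0.5391 0.5404 0.5418 0.5433 0.5451 0.548  0.5504 0.5518 0.5542 0.5905
 0.5932 0.5944 0.5954 0.5978 0.6001 0.603  0.6045 0.6068]
  cheek [ 0.54662659 -0.15263169  0.12413474] [ 0.53908858 -0.1588415   0.12007523] [ 0.55512977 -0.14672983  0.12711271]
  cheek [ 0.59925113 -0.14781808  0.12395111] [ 0.59054732 -0.15307327  0.12016138] [ 0.60855409 -0.14211852  0.12775125]
 low 119
  cheek [ 0.55661121 -0.27449313  0.10429334] [ 0.5487131  -0.28419895  0.10136644] [ 0.56653047 -0.26466144  0.10693054]
  cheek [ 0.60944866 -0.27031034  0.10442831] [ 0.60122261 -0.27921115  0.10106671] [ 0.61792919 -0.25952099  0.1068272 ]
scene tall 15 [0.5383 0.5392 0.5407 0.5411 0.5424 0.5456 0.5482 0.5508 0.5531 0.5542
 0.5904 0.5907 0.5946 0.6055 0.6069]
  cheek [ 0.54537676 -0.14712588  0.12449262] [ 0.53828436 -0.15610845  0.12005589] [ 0.55415111 -0.13862378  0.12703172]
  cheek [ 0.59760976 -0.14210652  0.12302072] [ 0.59044547 -0.14587483  0.12107808] [ 0.60688191 -0.13703132  0.1265225 ]
 low 26
  cheek [ 0.5556956  -0.27078774  0.10488234] [ 0.5478358  -0.27696904  0.10361694] [ 0.56386014 -0.26372386  0.10674495]
  cheek [ 0.60859945 -0.26678017  0.10431056] [ 0.60055845 -0.27655857  0.10112799] [ 0.61838615 -0.25656498  0.10697036]
lip 786
((501.52825927734375, -200.1446075439453), (24.35663604736328, 296.114990234375), 4.874655246734619) [[ 476.81262  -53.6575 ]
 [ 501.97534 -348.70145]
 [ 526.2439  -346.6317 ]
 [ 501.08118  -51.58777]]
top 6255 ((807.43701171875, -173.78585815429688), (285.3626708984375, 311.6170959472656), 4.814201831817627) [[ 652.1828     -30.501501 ]
 [ 678.33527   -341.01926  ]
 [ 962.6912    -317.07022  ]
 [ 936.53876     -6.5524597]]
```

```bash
python3 - <<'E'
from h import *
s=env.observe(); R=Ro.from_quat(s['tcp_rot']).as_matrix(); print(R.round(3))
o=C0+L*.0555+W*.010-N*.033; G=o+.05*L; print('o',o,'G',G)
print('ytool az',np.degrees(np.arctan2(R[1,1],R[0,1])),'ztool az',np.degrees(np.arctan2(R[1,2],R[0,2])), 'W az',np.degrees(np.arctan2(W[1],W[0])))
E
```

```text
[[-0.     0.402  0.916]
 [-0.001  0.916 -0.402]
 [-1.    -0.001 -0.   ]]
o [0.57312263 0.25859108 0.12629492] G [0.60094229 0.26555825 0.16725252]
ytool az 66.29369485181763 ztool az -23.706306921103497 W az 104.06
```

```bash
python3 -m inch '[[55,-0.02,0,0,-0.165],[55,-0.02,0,0,-0.165],[55,-0.015,0,0,-0.165],[55,0,0,0,-0.164],[55,0,0,0,0]]' 30; python3 -m inch '[[55,0,-0.035,0.0195,0],[55,0,-0.035,0.0195,0],[55,0,-0.035,0.0195,0],[55,0,-0.035,0.0195,0],[55,0,-0.035,0.0195,0],[55,0,-0.035,0.0195,0],[55,0,-0.035,0.0195,0],[55,0,-0.035,0.0195,0],[55,0,-0.035,0.0195,0],[55,0,-0.035,0.0195,0],[55,0,-0.035,0.0195,0],[55,0,0,0,0]]'
```

```text
time_s: 0.78
ee_pos: [0.2714, 0.618, 0.2814]
tcp_rot: [-0.086, 0.702, 0.086, 0.702]
contact_force: [0.4, 0.6, 0.0]
opening: 0.0523
time_s: 2.28
ee_pos: [0.5742, 0.2947, 0.2808]
tcp_rot: [-0.084, 0.702, 0.084, 0.702]
contact_force: [-1.0, 0.7, 0.1]
opening: 0.0516
```

```bash
python3 - <<'E'
from h import *
for n in ('wrist','side'):
    s=env.observe(); p,d=imaging.get_image(n); cv2.imwrite(f'pics/{n}1.png',p[:,:,::-1]); np.save(f'pics/{n}1d.npy',d)
s=env.observe(); R=Ro.from_quat(s['tcp_rot']).as_matrix(); print(s['ee_pos'],R.round(3),s['opening'],s['time_s'])
o=C0+L*.0555+W*.010-N*.033; G=o+.05*L; T=G+[0,0,-.011]
print('to T, tool',R.T@(T-s['ee_pos']))
E
```

```text
[0.5728978  0.29650408 0.28118939] [[-0.001 -0.239  0.971]
 [-0.     0.971  0.239]
 [-1.     0.    -0.001]] 0.05107161593861636 2.375
to T, tool [ 0.1249201  -0.03676249  0.01992101]
```

View pics/wrist1.png

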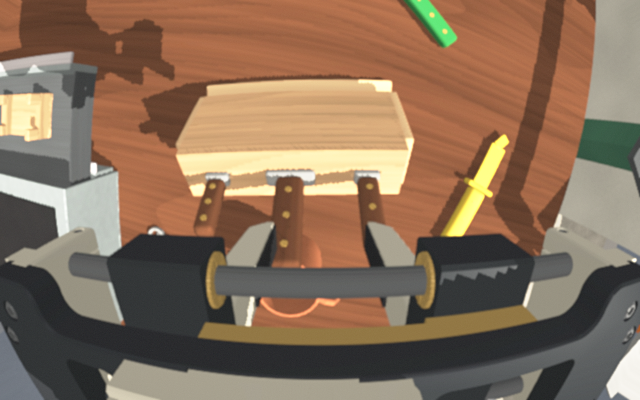

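View pics/side1.png

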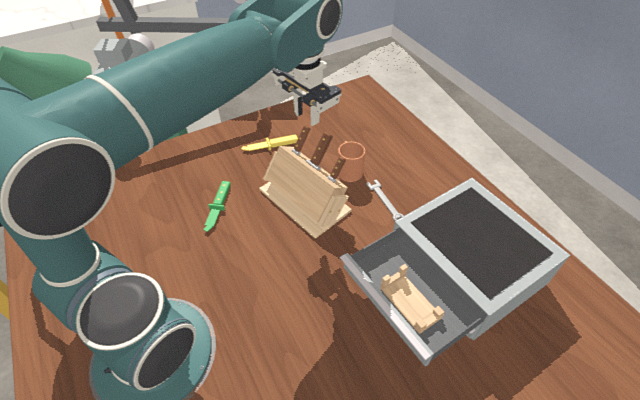

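```bash
cat >> h.py <<'E'
def wray(u,v):
    c=imaging.get_calibration('wrist'); x=(np.asarray(u,float)-c['cx'])/c['fx']; y=(np.asarray(v,float)-c['cy'])/c['fy']
    r=np.hypot(x,y)+1e-12; return np.stack([np.sin(r)*x/r,np.sin(r)*y/r,np.cos(r)],-1)
def wworld(dirs_or_pts,pos,R,isdir=False):
    M=imaging.get_calibration('wrist')['mount']; p=dirs_or_pts@M[:3,:3].T
    if not isdir: p=p+M[:3,3]
    p=p@R.T
    return p if isdir else p+pos
def wun(d,u,v,pos,R):
    r=wray(u,v); z=d[np.asarray(v,int),np.asarray(u,int)]; return wworld(r/r[...,2:]*z[...,None],pos,R)
def wcast(u,v,pos,R,nrm,off):
    r=wworld(wray(u,v),pos,R,True); o=wworld(np.zeros(3),pos,R); t=(off-o@nrm)/(r@nrm); return o+r*t[...,None]
E
python3 - <<'E'
from h import *
a=cv2.imread('pics/wrist1.png'); zoom(a,'pics/wz1.png',250,160,80,90,8)if 0 else zoom(a,'pics/wz1.png',240,160,90,75,8)
pos=np.array([0.5729,0.2965,.2812]); s=env.observe(); R=Ro.from_quat(s['tcp_rot']).as_matrix(); pos=s['ee_pos']
d=np.load('pics/wrist1d.npy')
v,u=np.mgrid[165:245,255:325]; v=v.ravel();u=u.ravel(); P=wun(d,u,v,pos,R); f=np.stack([(P-C0)@x for x in (L,W,N)],-1)
hsv=cv2.cvtColor(a,cv2.COLOR_BGR2HSV)[v,u]
for lo in np.arange(.04,.14,.01):
    k=(f[:,0]>lo)&(f[:,0]<lo+.01)&(abs(f[:,2]+.025)<.012)&(hsv[:,2]<255); q=f[k]
    if len(q)>5: print(round(lo,3),len(q),'W',np.percentile(q[:,1],[2,50,98]).round(4),'N',np.percentile(q[:,2],[5,50,95]).round(4))
k=(abs(f[:,2]+.02)<.012)&(abs(f[:,0]-.055)<.02)&(abs(f[:,1]-.01)>.03); print('face',np.median(f[k,0]),k.sum())
E
```

```text
0.05 443 W [-0.0189  0.016   0.0505] N [-0.0355 -0.0248 -0.0202]
0.06 438 W [-0.0074  0.0174  0.0411] N [-0.0353 -0.0264 -0.0242]
0.07 211 W [0.004  0.0182 0.0307] N [-0.0289 -0.0247 -0.0237]
0.08 240 W [0.0045 0.018  0.031 ] N [-0.0298 -0.0249 -0.0236]
0.09 252 W [0.0043 0.0185 0.0312] N [-0.032  -0.025  -0.0239]
0.1 261 W [0.0036 0.0174 0.0303] N [-0.0289 -0.025  -0.024 ]
0.11 272 W [0.0038 0.0176 0.0302] N [-0.0283 -0.025  -0.024 ]
0.12 274 W [0.0064 0.0195 0.0306] N [-0.0293 -0.0252 -0.0241]
0.13 263 W [0.0099 0.0211 0.0314] N [-0.033  -0.0252 -0.0241]
face 0.055352451039362545 113
```

View pics/wz1.png

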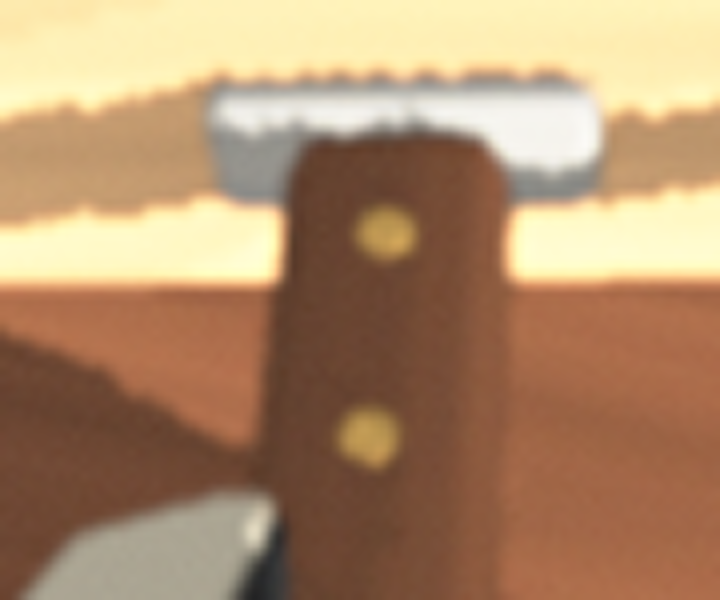

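```bash
sed -i '$a O=C0+L*.0555+W*.0175-N*.0345' h.py; python3 - <<'E'
from h import *
s=env.observe(); R=Ro.from_quat(s['tcp_rot']).as_matrix()
T=O+.05*L+[0,0,-.011]; print(O,T,R.T@(T-s['ee_pos']))
E
```

```text
[0.57249251 0.2661649  0.12543455] [0.60031217 0.27313207 0.15539215] [ 0.1257798  -0.02925799  0.02112241]
```

```bash
python3 -m inch '[[55,0,-0.015,0.0105,0],[55,0,-0.014,0.0105,0],[55,0.02,0,0,0],[55,0.02,0,0,0],[55,0.02,0,0,0],[55,0,0,0,0],[55,0,0,0,0]]'; python3 - <<'E'
from h import *
s=env.observe(); p,d=imaging.get_image('wrist'); cv2.imwrite(f'pics/wrist2.png',p[:,:,::-1])
R=Ro.from_quat(s['tcp_rot']).as_matrix()
T=O+.05*L+[0,0,-.011]; print(R.T@(T-s['ee_pos']),s['contact_force'])
E
```

```text
time_s: 3.25
ee_pos: [0.6004, 0.2738, 0.2222]
tcp_rot: [-0.087, 0.702, 0.087, 0.702]
contact_force: [-0.6, 0.1, -0.2]
opening: 0.0512
[ 0.06677081 -0.00065229 -0.000251  ] [-0.61463251  0.13888355 -0.17499384]
```

View pics/wrist2.png

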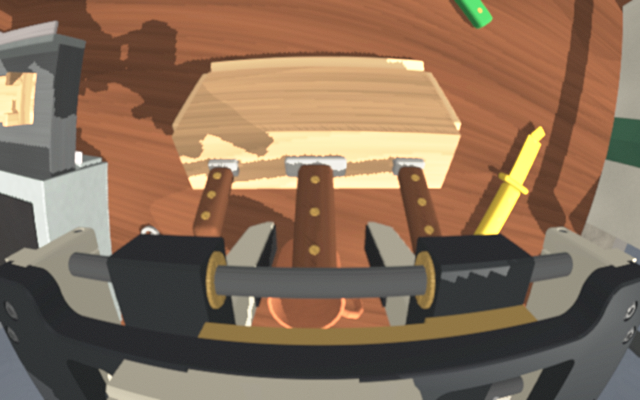

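```bash
python3 -m inch '[[55,0.02,0,0,0],[55,0.02,0,0,0],[55,0.015,0,0,0],[55,0.011,0,0,0],[55,0,0,0,0],[55,0,0,0,0]]'; python3 - <<'E'
from h import *
s=env.observe(); p,d=imaging.get_image('wrist'); cv2.imwrite(f'pics/wrist3.png',p[:,:,::-1])
p,d=imaging.get_image('side'); zoom(p[:,:,::-1],'pics/side3.png',250,60,130,120,5)
R=Ro.from_quat(s['tcp_rot']).as_matrix()
T=O+.05*L+[0,0,-.011]; print(R.T@(T-s['ee_pos']),s['contact_force'])
E
```

```text
time_s: 4.05
ee_pos: [0.6006, 0.2737, 0.1563]
tcp_rot: [-0.086, 0.702, 0.087, 0.702]
contact_force: [1.0, 0.4, 0.0]
opening: 0.0515
[ 0.00087454 -0.00048555 -0.00041107] [1.0304424 0.4079789 0.0220495]
```

View pics/wrist3.png

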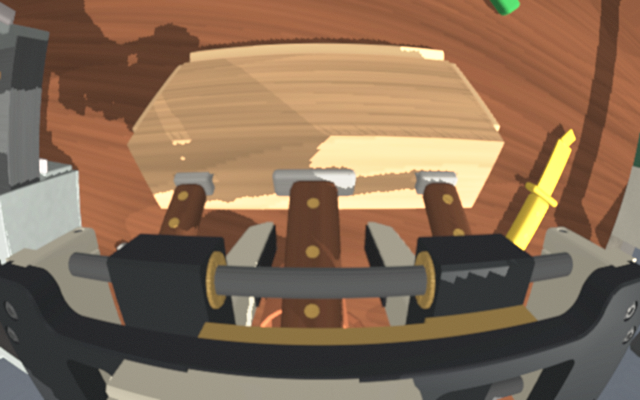

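View pics/side3.png

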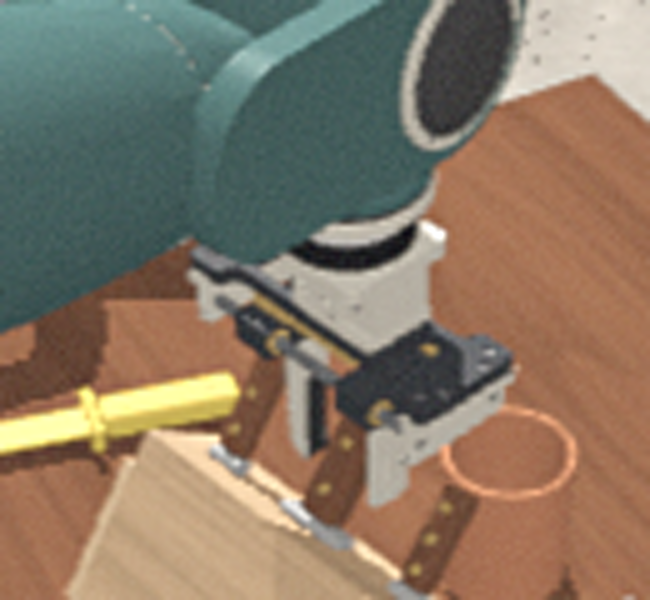

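```bash
python3 -m inch '[[55,0.001,-0.002,0,0],[40,0,0,0,0],[30,0,0,0,0],[20,0,0,0,0],[20,0,0,0,0],[20,0,0,0,0]]' 15;  python3 -m inch '[[10,0,0,0,0],[10,0,0,0,0],[10,0,0,0,0]]' 45
```

```text
time_s: 4.9
ee_pos: [0.6009, 0.2716, 0.1547]
tcp_rot: [-0.087, 0.702, 0.086, 0.702]
contact_force: [0.5, -0.4, -0.5]
opening: 0.0277
time_s: 5.28
ee_pos: [0.6009, 0.2716, 0.1547]
tcp_rot: [-0.087, 0.702, 0.086, 0.702]
contact_force: [0.2, -2.3, -0.7]
opening: 0.0276
```

```bash
python3 -m inch '[[10,-0.0041,0,0.00287,0],[10,-0.0082,0,0.00574,0],[10,-0.0082,0,0.00574,0]]'; python3 -m inch '[[10,-0.0123,0,0.0086,0],[10,-0.0123,0,0.0086,0],[10,-0.0123,0,0.0086,0],[10,0,0,0,0]]'
```

```text
time_s: 5.65
ee_pos: [0.6153, 0.2753, 0.1759]
tcp_rot: [-0.086, 0.702, 0.087, 0.702]
contact_force: [0.2, -0.2, -1.5]
opening: 0.0278
time_s: 6.15
ee_pos: [0.6407, 0.2817, 0.2132]
tcp_rot: [-0.086, 0.701, 0.087, 0.702]
contact_force: [0.6, 0.4, -2.1]
opening: 0.0275
```

Weight shows (about 2 N), no binding. I continue drawing clear.

```bash
python3 -m inch '[[10,-0.0123,0,0.0086,0],[10,-0.0123,0,0.0086,0],[10,-0.0123,0,0.0086,0],[10,-0.0082,0,0.0057,0],[10,0,0,0,0],[10,0,0,0,0],[10,0,0,0,0]]'; python3 - <<'E'
from h import *
s=env.observe(); 
for n in ('side','scene','wrist'):
    p,d=imaging.get_image(n); cv2.imwrite(f'pics/{n}4.png',p[:,:,::-1]); np.save(f'pics/{n}4d.npy',d)
E
```

```text
time_s: 7.02
ee_pos: [0.6701, 0.289, 0.2567]
tcp_rot: [-0.087, 0.702, 0.086, 0.702]
contact_force: [0.7, -0.9, -0.5]
opening: 0.0277
```

View pics/side4.png

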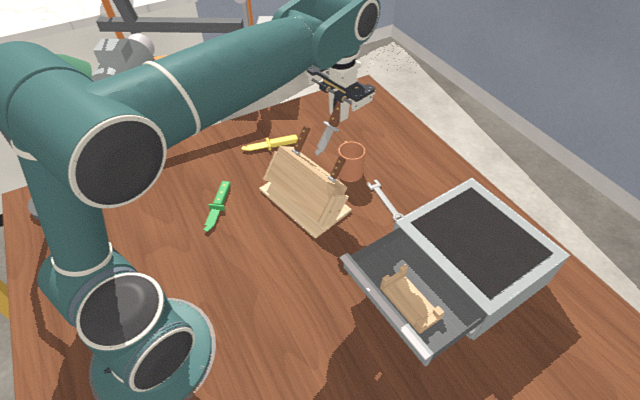

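View pics/wrist4.png

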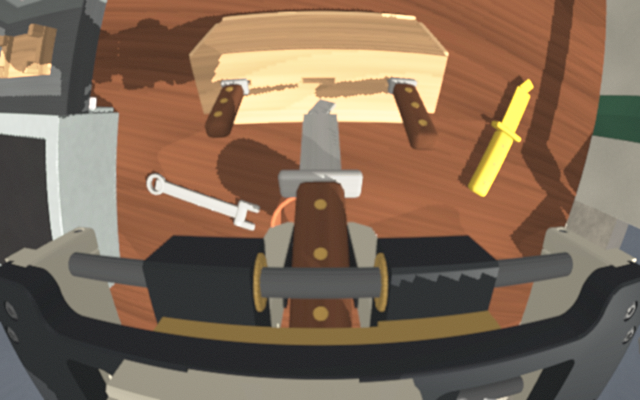

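```bash
cat > kn.py <<'E'
from h import *
def toolpts(d,u,v): 
    M=imaging.get_calibration('wrist')['mount']; r=wray(u,v); z=d[np.asarray(v,int),np.asarray(u,int)]
    return (r/r[...,2:]*z[...,None])@M[:3,:3].T+M[:3,3]
def poly(d,pl):
    m=np.zeros(d.shape,np.uint8); cv2.fillPoly(m,[np.array(pl,np.int32)],1); v,u=np.nonzero(m*(d>0)); return toolpts(d,u,v)
def line(P):
    for _ in range(3):
        A=np.c_[P[:,2],np.ones(len(P))]; c=np.linalg.lstsq(A,P[:,0],rcond=None)[0]; r=P[:,0]-A@c; P=P[abs(r)<max(.002,2*r.std())]
    return c,r.std(),len(P)
E
python3 - <<'E'
from kn import *
d=np.load('pics/wrist4d.npy')
for nm,pl in dict(blade=[(309,118),(331,118),(336,165),(307,165)],handle=[(302,190),(338,190),(344,232),(298,232)],guard=[(283,178),(358,178),(358,192),(283,192)]).items():
    P=poly(d,pl); c,s,n=line(P); print(nm,n,P.min(0).round(4),P.max(0).round(4),'mean',P.mean(0).round(4),'x=%.3f z+%.4f'%tuple(c),s,'angle from tool x',np.degrees(np.arctan2(1,-c[0])) )
E
```

```text
blade 1250 [ 0.0363 -0.0082 -0.0657] [ 0.0803  0.0108 -0.0357] mean [ 0.0556  0.0011 -0.0492] x=-1.395 z+-0.0131 0.0007508340725433672 angle from tool x 35.632387111890594
handle 1708 [-0.0144 -0.0107 -0.0266] [ 0.0106  0.0128 -0.009 ] mean [-0.0028  0.0008 -0.0174] x=-1.376 z+-0.0269 0.000887602733616064 angle from tool x 36.00758811608699
guard 1131 [ 0.0073 -0.0221 -0.0314] [ 0.0267  0.0239 -0.0208] mean [ 0.0167  0.0008 -0.0274] x=0.317 z+0.0254 0.004986738609154488 angle from tool x 107.56791786648003
```

```bash
python3 - <<'E'
from kn import *
d=np.load('pics/wrist4d.npy')
for vv in (100,103,106,110,114,120,160,168,172,176,180,184,188,192,196,200):
    P=toolpts(d,np.arange(312,330),np.full(18,vv)); a=(P[:,0]+.011)*.81-P[:,2]*.586; n=-(P[:,0]+.011)*.586-P[:,2]*.81
    Q=toolpts(d,np.arange(285,297),np.full(12,vv)); b=(Q[:,0]+.011)*.81-Q[:,2]*.586; m=-(Q[:,0]+.011)*.586-Q[:,2]*.81
    print(vv,np.median(a).round(4),np.median(n).round(4),'| guardside',np.median(b).round(4),np.median(m).round(4))
E
python3 - <<'E'
import cv2; from h import *
zoom(cv2.imread('pics/wrist4.png'),'pics/wz4.png',260,90,120,110,6)
E
```

```text
100 0.1733 -0.0227 | guardside 0.1739 -0.0228
103 0.1326 0.0004 | guardside 0.1739 -0.0262
106 0.1275 0.0008 | guardside 0.1737 -0.0296
110 0.1226 0.0003 | guardside 0.2526 -0.0883
114 0.116 0.001 | guardside 0.2498 -0.0927
120 0.1085 0.0007 | guardside 0.2448 -0.0988
160 0.0647 0.0008 | guardside 0.2228 -0.1498
168 0.0569 0.0013 | guardside 0.2163 -0.1585
172 0.0458 0.0091 | guardside 0.0457 0.0093
176 0.0433 0.0083 | guardside 0.043 0.0087
180 0.0418 0.0066 | guardside 0.0421 0.0063
184 0.0362 0.0093 | guardside 0.0419 0.003
188 0.0333 0.0092 | guardside 0.0413 0.0001
192 0.0304 0.0092 | guardside 0.0411 -0.0033
196 0.0274 0.0093 | guardside 0.0418 -0.008
200 0.0244 0.0096 | guardside 0.1246 -0.1144
```

View pics/wz4.png

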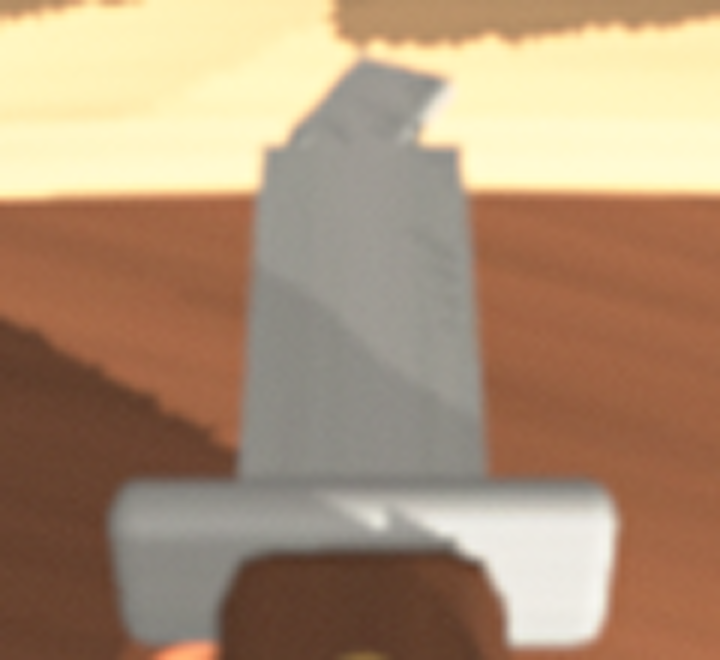

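```bash
python3 -m inch '[[10,-0.02,0,0,0],[10,-0.022,0,0,0],[10,-0.022,0,0,0],[10,-0.021,0,0,0],[10,0,0,0,0.15],[10,0,0,0,0.17],[10,0,0,0,0.17],[10,0,0,0,0.17],[10,0,0,0,0.17],[10,0,0,0,0.17]]';python3 -m inch '[[10,0,0,0,0.17],[10,0,0,0,0.17],[10,0,0,0,0.17],[10,0,0,0,0.17],[10,0,0,0,0],[10,0,0,0,0]]'; python3 - <<'E'
from h import *
s=env.observe(); R=Ro.from_quat(s['tcp_rot']).as_matrix(); print(s['q'].round(3),'yaz',np.degrees(np.arctan2(R[1,1],R[0,1])))
ps=np.radians(4.8); X=np.array([np.cos(ps),np.sin(ps),0]); Y=np.array([-np.sin(ps),np.cos(ps),0]); C=np.array([.576,-.1925,.102])
T=C-.0178*Y+[0,0,.0966-.011]; T[2]=.34; print(T,R.T@(T-s['ee_pos']))
E
```

```text
time_s: 8.43
ee_pos: [0.6704, 0.2891, 0.3432]
tcp_rot: [0.263, 0.657, -0.262, 0.657]
contact_force: [0.4, -0.2, -1.3]
opening: 0.027
time_s: 9.18
ee_pos: [0.6704, 0.2891, 0.3426]
tcp_rot: [0.464, 0.534, -0.464, 0.534]
contact_force: [0.5, -0.5, -2.4]
opening: 0.0278
[ 0.372  0.233  1.124 -0.     1.784  0.232] yaz 8.019968449869802
[ 0.57748947 -0.21023757  0.34      ] [ 0.00254139 -0.16167765  0.48144926]
```

```bash
python3 -m inch '[[10,0,0,0,0.056],[10,0,-0.006,0.02,0],[10,0,-0.0112,0.0415,0],[10,0,-0.0112,0.0415,0],[10,0,-0.0112,0.0415,0],[10,0,-0.0112,0.0415,0],[10,0,-0.0112,0.0415,0],[10,0,-0.0112,0.0415,0],[10,0,-0.0112,0.0415,0],[10,0,-0.0112,0.0415,0],[10,0,-0.0112,0.0415,0],[10,0,-0.0112,0.0415,0]]';python3 -m inch '[[10,0,-0.0112,0.0415,0],[10,0,-0.005,0.014,0],[10,0,0,0,0],[10,0,0,0,0],[10,0,0,0,0]]'; python3 - <<'E'
from h import *
s=env.observe(); R=Ro.from_quat(s['tcp_rot']).as_matrix(); print(s['q'].round(3),'yaz',np.degrees(np.arctan2(R[1,1],R[0,1])))
np.savez('pics/st5.npz',pos=s['ee_pos'],R=R)
for n in ('wrist','side','scene'):
    p,d=imaging.get_image(n); cv2.imwrite(f'pics/{n}5.png',p[:,:,::-1]); np.save(f'pics/{n}5d.npy',d)
E
```

```text
time_s: 10.68
ee_pos: [0.5863, -0.1559, 0.3426]
tcp_rot: [0.479, 0.52, -0.479, 0.52]
contact_force: [0.1, -0.1, -1.8]
opening: 0.0278
time_s: 11.3
ee_pos: [0.576, -0.2096, 0.3423]
tcp_rot: [0.479, 0.52, -0.479, 0.52]
contact_force: [0.7, 0.6, -1.5]
opening: 0.0279
[-0.391 -0.026  1.403  0.     1.764 -0.472] yaz 4.677799687176086
```

View pics/wrist5.png

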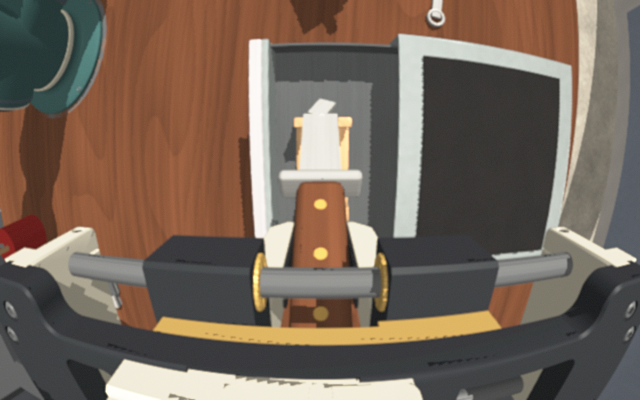

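View pics/side5.png

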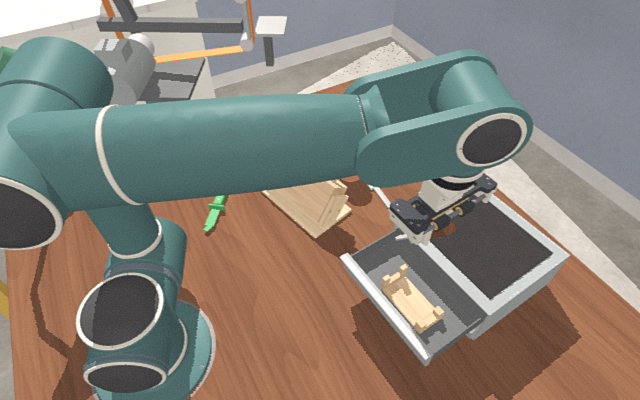

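```bash
cat > sd.py <<'E'
from kn import *
def sad(tag):
    z=np.load(f'pics/st{tag}.npz'); d=np.load(f'pics/wrist{tag}d.npy'); a=cv2.imread(f'pics/wrist{tag}.png'); hsv=cv2.cvtColor(a,cv2.COLOR_BGR2HSV)
    v,u=np.mgrid[60:260,255:400]; v=v.ravel();u=u.ravel(); P=wun(d,u,v,z['pos'],z['R']); h=hsv[v,u]
    T=toolpts(d,u,v); return P,h,u,v,T
E
python3 - <<'E'
from sd import *
P,h,u,v,T=sad('5')
w=(h[:,0]>8)&(h[:,0]<28)&(h[:,1]>50)&(h[:,2]>110)
print(np.histogram(P[w][:,2],np.arange(.07,.14,.005)))
k=w&(abs(P[:,2]-.124)<.004)
for s in (k&(P[:,0]<.573),k&(P[:,0]>.573)): print(s.sum(),P[s].mean(0).round(4),P[s].min(0).round(4),P[s].max(0).round(4),'px',u[s].min(),u[s].max(),v[s].min(),v[s].max())
# lip edge
l=(abs(P[:,2]-.130)<.004)&(h[:,2]>180)&(h[:,1]<40)&(P[:,0]<.55); Q=P[l]; r=cv2.minAreaRect((Q[:,:2]*1000).astype(np.float32)); print('lip',l.sum(),r,cv2.boxPoints(r))
E
```

```text
(array([154, 318, 204,   0,   5,   1,  40,   2,   1,   1, 223,   1,   0,
         0]), array([0.07 , 0.075, 0.08 , 0.085, 0.09 , 0.095, 0.1  , 0.105, 0.11 ,
       0.115, 0.12 , 0.125, 0.13 , 0.135, 0.14 ]))
90 [ 0.5459 -0.1486  0.1233] [ 0.5406 -0.1547  0.121 ] [ 0.5511 -0.1418  0.1251] px 294 302 117 127
134 [ 0.6021 -0.1441  0.1234] [ 0.5937 -0.1503  0.1205] [ 0.6102 -0.138   0.1249] px 338 351 118 127
lip 2464 ((505.428955078125, -185.8258056640625), (21.710994720458984, 221.85157775878906), 2.8233118057250977) [[ 489.12286  -75.56936]
 [ 500.0504  -297.15164]
 [ 521.73505 -296.08224]
 [ 510.8075   -74.49997]]
```

```bash
python3 - <<'E'
from sd import *
P,h,u,v,T=sad('5')
w=(h[:,0]>8)&(h[:,0]<28)&(h[:,1]>50)&(h[:,2]>110)
k=w&(abs(P[:,2]-.124)<.004)
for s in (k&(P[:,0]<.573),k&(P[:,0]>.573)): print(T[s].min(0).round(4),T[s].max(0).round(4),T[s].mean(0).round(4))
E
```

```text
[ 0.2172 -0.0302 -0.0697] [ 0.2212 -0.0202 -0.0575] [ 0.219  -0.0251 -0.0631]
[ 0.2174  0.0231 -0.0686] [ 0.2218  0.0391 -0.0574] [ 0.2189  0.0313 -0.0631]
```

```bash
python3 -m inch '[[10,0.02,0.0035,0,0],[10,0.025,0,0,0],[10,0.025,0,0,0],[10,0.025,0,0,0],[10,0.02,0,0,0],[10,0.01,0,0,0],[10,0,0,0,0],[10,0,0,0,0]]'; python3 - <<'E'
from sd import *
s=env.observe(); R=Ro.from_quat(s['tcp_rot']).as_matrix(); print(s['ee_pos'],'yaz',np.degrees(np.arctan2(R[1,1],R[0,1])))
np.savez('pics/st6.npz',pos=s['ee_pos'],R=R)
for n in ('wrist','side','scene'):
    p,d=imaging.get_image(n); cv2.imwrite(f'pics/{n}6.png',p[:,:,::-1]); np.save(f'pics/{n}6d.npy',d)
P,h,u,v,T=sad('6')
w=(h[:,0]>8)&(h[:,0]<28)&(h[:,1]>50)&(h[:,2]>110)
k=w&(abs(P[:,2]-.124)<.004)
for s in (k&(P[:,0]<.575),k&(P[:,0]>.575)): print(s.sum(),T[s].min(0).round(4),T[s].max(0).round(4),T[s].mean(0).round(4))
E
```

```text
time_s: 12.45
ee_pos: [0.5796, -0.2104, 0.2181]
tcp_rot: [0.48, 0.519, -0.479, 0.52]
contact_force: [0.1, -0.4, -1.6]
opening: 0.0276
[ 0.57957689 -0.21044687  0.21811194] yaz 4.583529109664917
290 [ 0.093  -0.0338 -0.0709] [ 0.0976 -0.0175 -0.0587] [ 0.0948 -0.0257 -0.0649]
302 [ 0.0924  0.0183 -0.0709] [ 0.0977  0.0349 -0.0592] [ 0.0947  0.0264 -0.065 ]
```

View pics/wrist6.png

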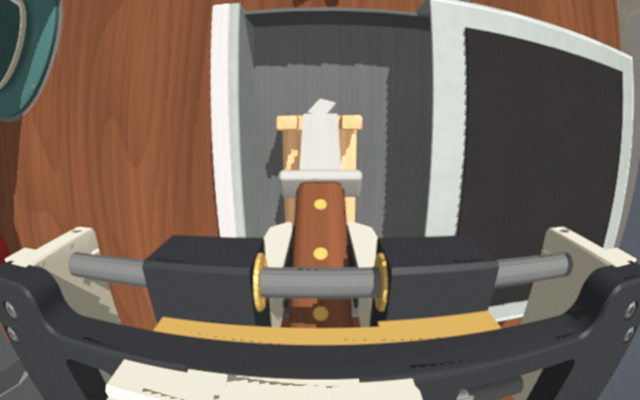

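View pics/side6.png

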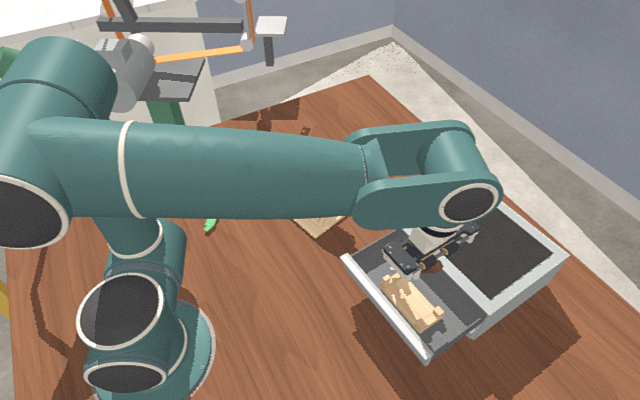

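```bash
python3 -m inch '[[10,0.01,-0.0005,-0.002,0],[10,0.01,0,0,0],[10,0.006,0,0,0],[10,0,0,0,0],[10,0,0,0,0]]'; python3 -m inch '[[10,0.002,0,0,0],[10,0.002,0,0,0],[10,0,0,0,0]]' ; python3 - <<'E'
from sd import *
s=env.observe(); R=Ro.from_quat(s['tcp_rot']).as_matrix(); print(s['ee_pos'])
np.savez('pics/st7.npz',pos=s['ee_pos'],R=R)
for n in ('wrist','scene'):
    p,d=imaging.get_image(n); cv2.imwrite(f'pics/{n}7.png',p[:,:,::-1]); np.save(f'pics/{n}7d.npy',d)
P,h,u,v,T=sad('7')
w=(h[:,0]>8)&(h[:,0]<28)&(h[:,1]>50)&(h[:,2]>110)
k=w&(abs(P[:,2]-.124)<.004)
for s in (k&(P[:,0]<.575),k&(P[:,0]>.575)): print(s.sum(),T[s].min(0).round(4),T[s].max(0).round(4),T[s].mean(0).round(4))
d=np.load('pics/wrist7d.npy')
for nm,pl in dict(blade=[(309,120),(331,120),(336,165),(307,165)],handle=[(302,190),(338,190),(344,232),(298,232)]).items():
    Q=poly(d,pl); c,s,n=line(Q); print(nm,Q.mean(0).round(4),c,np.degrees(np.arctan2(1,-c[0])))
E
```

```text
time_s: 13.22
ee_pos: [0.5787, -0.2084, 0.1914]
tcp_rot: [0.48, 0.519, -0.48, 0.52]
contact_force: [0.1, -0.0, -0.4]
opening: 0.028
time_s: 13.6
ee_pos: [0.5786, -0.2084, 0.187]
tcp_rot: [0.48, 0.52, -0.48, 0.52]
contact_force: [0.2, 0.1, -1.4]
opening: 0.0278
[ 0.57858624 -0.20835424  0.18696355]
377 [ 0.0595 -0.0333 -0.0679] [ 0.0665 -0.012  -0.0548] [ 0.0635 -0.0247 -0.0623]
382 [ 0.0615  0.0197 -0.0685] [ 0.0659  0.0366 -0.0567] [ 0.0635  0.0276 -0.0626]
blade [ 0.0547  0.0018 -0.051 ] [-1.39029083 -0.0162688 ] 35.72648153148104
handle [-0.0028  0.0015 -0.0198] [-1.36589227 -0.02989329] 36.20868476344391
```

View pics/wrist7.png

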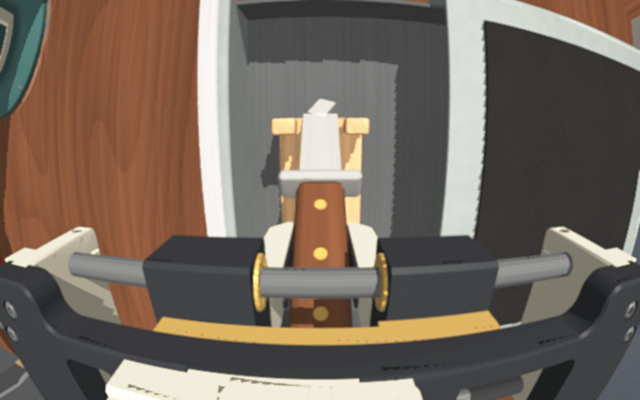

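```bash
python3 -m inch '[[10,0,0,0,0],[10,0,0,0,0],[10,0,0,0,0]]' 6; python3 -m inch '[[10,0.005,0,0.0043,0],[10,0.005,0,0.0043,0],[10,0.0048,0,0.0042,0],[10,0,0,0,0],[10,0,0,0,0]]' ; python3 - <<'E'
from sd import *
s=env.observe(); R=Ro.from_quat(s['tcp_rot']).as_matrix(); print(s['ee_pos'])
for n in ('wrist','scene'):
    p,d=imaging.get_image(n); cv2.imwrite(f'pics/{n}8.png',p[:,:,::-1]); np.save(f'pics/{n}8d.npy',d)
d=np.load('pics/wrist8d.npy')
for nm,pl in dict(blade=[(309,120),(331,120),(336,165),(307,165)],handle=[(302,200),(338,200),(344,232),(298,232)]).items():
    Q=poly(d,pl); c,s,n=line(Q); print(nm,Q.mean(0).round(4),c,np.degrees(np.arctan2(1,-c[0])))
E
```

```text
time_s: 14.08
ee_pos: [0.5786, -0.2084, 0.1872]
tcp_rot: [0.48, 0.52, -0.48, 0.52]
contact_force: [1.0, 0.7, -1.8]
opening: 0.0277
time_s: 14.7
ee_pos: [0.5796, -0.2212, 0.1723]
tcp_rot: [0.48, 0.52, -0.48, 0.52]
contact_force: [0.8, 0.5, -1.8]
opening: 0.0279
[ 0.57962602 -0.22118332  0.17230379]
blade [ 0.0355  0.0017 -0.0525] [-1.00747887 -0.01600689] 44.78654528350483
handle [-0.0087  0.0014 -0.019 ] [-0.96252359 -0.02695279] 46.093988847290014
```

View pics/wrist8.png

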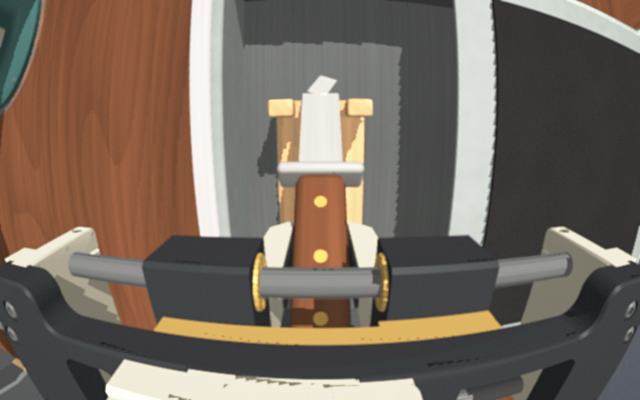

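The knife pivots as planned: it is now at about 45° with the blade in the notch, and the wrist force is low. I continue along the arc.

```bash
python3 -m inch '[[10,0.006,0,0.0036,0],[10,0.006,0,0.0034,0],[10,0.0054,0,0.0033,0],[10,0.0062,0,0.0025,0],[10,0.0062,0,0.0023,0],[10,0.0061,0,0.0021,0],[10,0,0,0,0],[10,0,0,0,0]]' ; python3 - <<'E'
from sd import *
s=env.observe(); R=Ro.from_quat(s['tcp_rot']).as_matrix(); print(s['ee_pos'])
np.savez('pics/st9.npz',pos=s['ee_pos'],R=R)
for n in ('wrist','scene'):
    p,d=imaging.get_image(n); cv2.imwrite(f'pics/{n}9.png',p[:,:,::-1]); np.save(f'pics/{n}9d.npy',d)
d=np.load('pics/wrist9d.npy')
for nm,pl in dict(blade=[(309,90),(331,90),(334,140),(308,140)],handle=[(302,195),(338,195),(344,232),(298,232)]).items():
    Q=poly(d,pl); c,s,n=line(Q); print(nm,Q.mean(0).round(4),c,np.degrees(np.arctan2(1,-c[0])))
E
```

```text
time_s: 15.8
ee_pos: [0.581, -0.2383, 0.1365]
tcp_rot: [0.48, 0.52, -0.48, 0.52]
contact_force: [-0.6, -0.3, -1.3]
opening: 0.0281
[ 0.58104748 -0.23828443  0.13652574]
blade [ 0.0178  0.0015 -0.0695] [-0.47950252 -0.01552135] 64.38216482730536
handle [-0.0141  0.0015 -0.0219] [-0.45359446 -0.0240213 ] 65.60121932047798
```

View pics/wrist9.png

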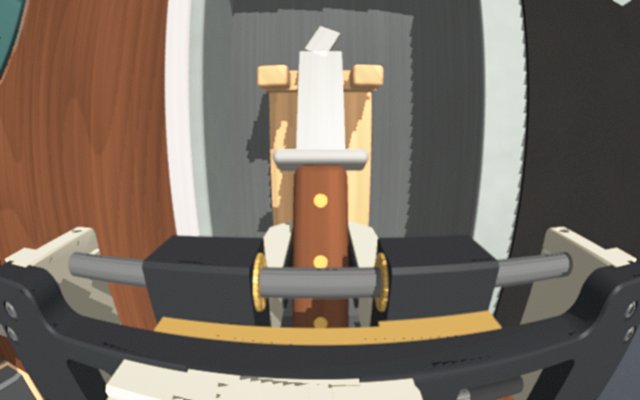

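```bash
python3 -m inch '[[10,0.0063,0,0.0013,0],[10,0.0063,0,0.0011,0],[10,0.0062,0,0.0009,0],[10,0.0062,0,0,0],[10,0.0062,0,0,0],[10,0.006,0,0,0],[10,0,0,0,0],[10,0,0,0,0]]' ; python3 - <<'E'
from sd import *
s=env.observe(); R=Ro.from_quat(s['tcp_rot']).as_matrix(); print(s['ee_pos'])
np.savez('pics/st10.npz',pos=s['ee_pos'],R=R)
for n in ('wrist','scene','side'):
    p,d=imaging.get_image(n); cv2.imwrite(f'pics/{n}10.png',p[:,:,::-1]); np.save(f'pics/{n}10d.npy',d)
d=np.load('pics/wrist10d.npy')
for nm,pl in dict(blade=[(309,60),(331,60),(334,130),(308,130)],handle=[(302,185),(338,185),(344,225),(298,225)]).items():
    Q=poly(d,pl); c,s,n=line(Q); print(nm,Q.mean(0).round(4),c,np.degrees(np.arctan2(1,-c[0])))
P,h,u,v,T=sad('10')
w=(h[:,0]>8)&(h[:,0]<28)&(h[:,1]>50)&(h[:,2]>110)
k=w&(abs(P[:,2]-.124)<.005)
for s in (k&(P[:,0]<.575),k&(P[:,0]>.575)): print(s.sum(),T[s].min(0).round(4),T[s].max(0).round(4),T[s].mean(0).round(4))
E
```

```text
time_s: 16.9
ee_pos: [0.5813, -0.2416, 0.0993]
tcp_rot: [0.48, 0.52, -0.48, 0.52]
contact_force: [0.4, -0.3, -2.0]
opening: 0.0281
[ 0.5812971 -0.2415624  0.0993265]
blade [-0.0065  0.0015 -0.0788] [-0.10494376 -0.01476371] 84.00909427870556
handle [-0.0201  0.0014 -0.0279] [-0.09033283 -0.02258131] 84.83831968917457
935 [-0.0263 -0.0276 -0.0945] [-0.0197 -0.0033 -0.0009] [-0.0217 -0.0118 -0.0397]
2737 [-0.0259 -0.0061 -0.0949] [-0.0197  0.0359 -0.0013] [-0.0216  0.0074 -0.0284]
```

View pics/wrist10.png

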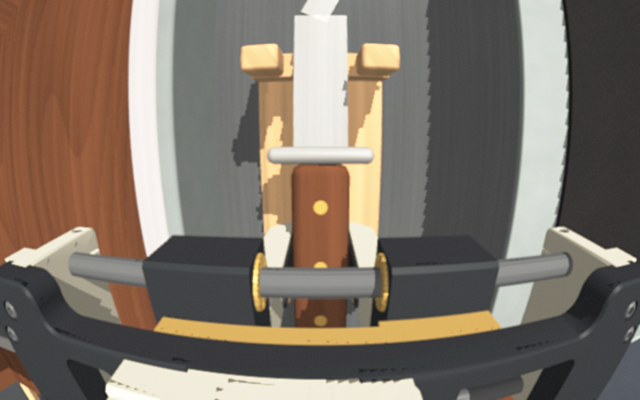

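View pics/side10.png

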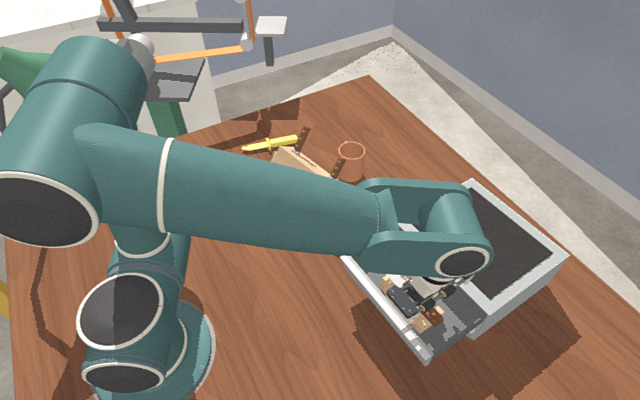

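```bash
python3 -m inch '[[10,0.003,0,0,0],[10,0.003,0,0,0],[10,0.0015,0,0,0],[10,0,0,0,0],[10,0,0,0,0]]' ; python3 - <<'E'
from sd import *
s=env.observe(); R=Ro.from_quat(s['tcp_rot']).as_matrix(); print(s['ee_pos'],s['contact_force'])
p,d=imaging.get_image('wrist')
for nm,pl in dict(blade=[(309,60),(331,60),(334,130),(308,130)],handle=[(302,185),(338,185),(344,225),(298,225)]).items():
    Q=poly(d,pl); c,s_,n=line(Q); print(nm,Q.mean(0).round(4),c,np.degrees(np.arctan2(1,-c[0])), wworld(np.zeros((1,3)),s['ee_pos'],R).shape,(Q@R.T+s['ee_pos']).mean(0))
E
```

```text
time_s: 17.68
ee_pos: [0.5812, -0.2416, 0.0917]
tcp_rot: [0.48, 0.52, -0.48, 0.52]
contact_force: [-0.7, 0.1, -1.9]
opening: 0.0282
[ 0.58124404 -0.24155914  0.09168315] [-0.69949336  0.05657775 -1.90069182]
blade [-0.0123  0.0015 -0.0784] [-0.03008019 -0.01469197] 88.27705187450586 (1, 3) [ 0.57645458 -0.16329358  0.10402803]
handle [-0.022   0.0014 -0.0284] [-0.02482405 -0.02271138] 88.577978772748 (1, 3) [ 0.58038988 -0.21312415  0.11368799]
```

```bash
python3 -m inch '[[10,0.0012,0,0,0],[10,0,0,0,0],[10,0,0,0,0]]' 3; python3 -m inch '[[33,0,0,0,0],[36,0,0,0,0],[40,0,0,0,0],[44,0,0,0,0],[44,0,0,0,0]]'; python3 - <<'E'
from sd import *
s=env.observe(); R=Ro.from_quat(s['tcp_rot']).as_matrix()
p,d=imaging.get_image('wrist'); cv2.imwrite('pics/wrist11.png',p[:,:,::-1])
for nm,pl in dict(blade=[(309,60),(331,60),(334,130),(308,130)],handle=[(302,185),(338,185),(344,225),(298,225)]).items():
    Q=poly(d,pl); c,s_,n=line(Q); print(nm,Q.mean(0).round(4),c,np.degrees(np.arctan2(1,-c[0])),(Q@R.T+s['ee_pos']).mean(0))
E
```

```text
time_s: 18.1
ee_pos: [0.5813, -0.2416, 0.0906]
tcp_rot: [0.48, 0.52, -0.48, 0.52]
contact_force: [-0.5, -0.2, -1.2]
opening: 0.0282
time_s: 18.73
ee_pos: [0.5813, -0.2416, 0.0906]
tcp_rot: [0.48, 0.52, -0.48, 0.52]
contact_force: [-0.5, -0.2, 0.8]
opening: 0.0409
blade [-0.0128  0.0015 -0.0784] [-0.00146143 -0.01296001] 89.91626603009544 [ 0.57649901 -0.16336417  0.10340513]
handle [-0.0211  0.0014 -0.0281] [ 0.00829216 -0.0208504 ] 90.4750950967045 [ 0.5804612  -0.21342299  0.11164683]
```

View pics/wrist11.png

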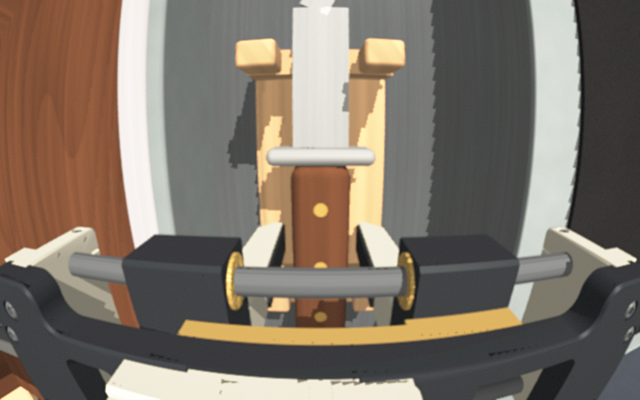

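```bash
python3 -m inch '[[44,-0.01,0,0,0],[44,-0.02,0,0,0],[44,-0.03,0,0,0],[44,-0.04,0,0,0],[44,-0.04,0,0,0],[44,-0.03,0,0,0],[44,0,0,0,0],[44,0,0,0,0]]'; python3 - <<'E'
from sd import *
s=env.observe(); R=Ro.from_quat(s['tcp_rot']).as_matrix(); np.savez('pics/st12.npz',pos=s['ee_pos'],R=R)
for n in ('wrist','scene','side'):
    p,d=imaging.get_image(n); cv2.imwrite(f'pics/{n}12.png',p[:,:,::-1]); np.save(f'pics/{n}12d.npy',d)
E
```

```text
time_s: 19.77
ee_pos: [0.5811, -0.2415, 0.2606]
tcp_rot: [0.48, 0.52, -0.48, 0.52]
contact_force: [-0.7, -0.6, -0.2]
opening: 0.0407
```

View pics/wrist12.png

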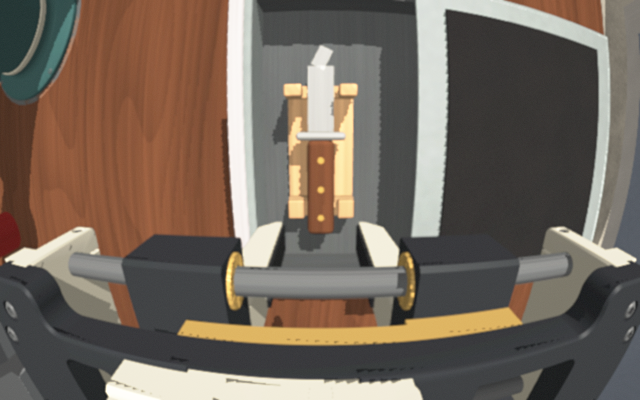

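View pics/scene12.png

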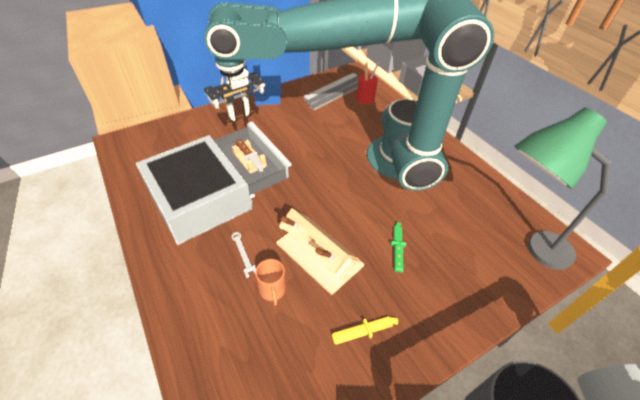

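```bash
python3 -m inch '[[0,0,-0.02,-0.01,0],[0,0,-0.03,-0.012,0],[0,0,-0.03,-0.012,0],[0,0,-0.03,-0.01,0],[0,0,-0.025,-0.006,0],[0,0,0,0,0],[0,0,0,0,0]]' 20; python3 - <<'E'
from sd import *
s=env.observe(); R=Ro.from_quat(s['tcp_rot']).as_matrix(); np.savez('pics/st13.npz',pos=s['ee_pos'],R=R); print(s['ee_pos'],s['opening'],s['contact_force'])
for n in ('wrist','side'):
    p,d=imaging.get_image(n); cv2.imwrite(f'pics/{n}13.png',p[:,:,::-1]); np.save(f'pics/{n}13d.npy',d)
d=np.load('pics/wrist13d.npy'); a=cv2.imread('pics/wrist13.png')
v,u=np.mgrid[0:230,300:640]; v=v.ravel();u=u.ravel(); T=toolpts(d,u,v); P=T@R.T+s['ee_pos']; h=cv2.cvtColor(a,cv2.COLOR_BGR2HSV)[v,u]
l=(abs(P[:,2]-.130)<.004)&(h[:,2]>180)&(h[:,1]<40)&(P[:,0]<.55); q=T[l]; print(l.sum())
for z in np.arange(-.12,.0,.02):
    k=abs(q[:,2]-z)<.01
    if k.sum()>10: print(z,np.percentile(q[k,1],[1,50,99]))
E
```

```text
time_s: 20.8
ee_pos: [0.4431, -0.2026, 0.2603]
tcp_rot: [0.48, 0.52, -0.48, 0.52]
contact_force: [-0.5, 0.5, -0.0]
opening: -0.0
[ 0.44305948 -0.20259591  0.26030697] -7.55591657848495e-06 [-0.54677049  0.4515057  -0.03326502]
4490
-0.12 [0.04811924 0.05926842 0.07030121]
-0.09999999999999999 [0.04811531 0.05920359 0.07032826]
-0.07999999999999999 [0.04822709 0.05934046 0.0705818 ]
-0.059999999999999984 [0.04850862 0.05891239 0.07093791]
-0.03999999999999998 [0.04865783 0.0594854  0.07100166]
-0.019999999999999976 [0.04838696 0.05931743 0.07089436]
```

View pics/wrist13.png

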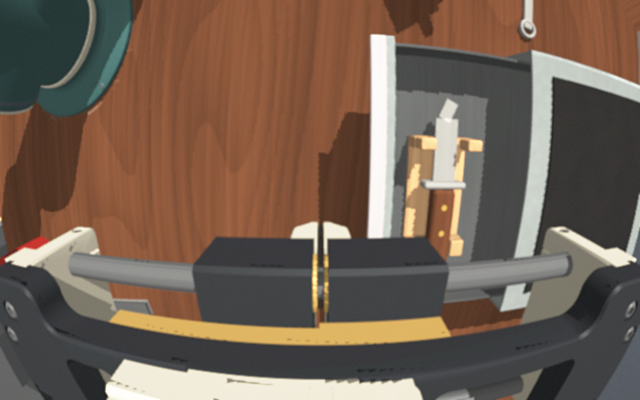

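View pics/side13.png

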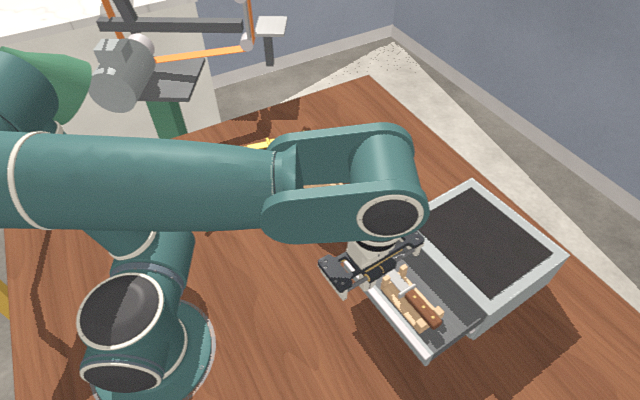

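```bash
python3 -m inch '[[0,0.03,0,0,0],[0,0.035,0,0,0],[0,0.035,0,0,0],[0,0.03,0,0,0],[0,0.015,0,0,0],[0,0,0.01,0,0],[0,0,0.01,0,0],[0,0,0.005,0,0],[0,0,0.003,0,0],[0,0,0.003,0,0],[0,0,0.003,0,0]]'
```

```text
time_s: 22.28
ee_pos: [0.4766, -0.1999, 0.1157]
tcp_rot: [0.48, 0.52, -0.48, 0.52]
contact_force: [-2.9, 0.2, 1.8]
opening: 0.0004
```

```bash
python3 -m inch '[[0,0,0.004,0,0],[0,0,0.005,0,0],[0,0,0.006,0,0],[0,0,0.007,0,0],[0,0,0.007,0,0],[0,0,0.007,0,0],[0,0,0.007,0,0],[0,0,0.007,0,0],[0,0,0.007,0,0],[0,0,0.006,0,0],[0,0,0.005,0,0],[0,0,0.004,0,0]]'; python3 - <<'E'
from sd import *
s=env.observe(); print(s['contact_force'])
p,d=imaging.get_image('wrist'); cv2.imwrite('pics/wrist14.png',p[:,:,::-1])
E
```

```text
time_s: 23.78
ee_pos: [0.5486, -0.194, 0.1155]
tcp_rot: [0.48, 0.52, -0.48, 0.52]
contact_force: [-2.0, 1.2, 0.5]
opening: 0.0006
[-1.99749496  1.24420105  0.49897807]
```

View pics/wrist14.png

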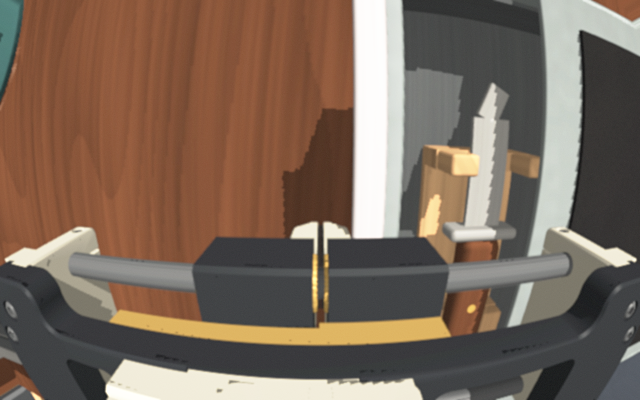

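```bash
python3 -m inch '[[0,0,0.004,0,0],[0,0,0.006,0,0],[0,0,0.007,0,0],[0,0,0.007,0,0],[0,0,0.007,0,0],[0,0,0.007,0,0],[0,0,0.007,0,0],[0,0,0.007,0,0],[0,0,0.006,0,0],[0,0,0.005,0,0],[0,0,0.004,0,0],[0,0,0.003,0,0]]'; python3 -m inch '[[0,0,0.003,0,0],[0,0,0.003,0,0],[0,0,0.003,0,0]]'
```

```text
time_s: 25.32
ee_pos: [0.6184, -0.1885, 0.1155]
tcp_rot: [0.48, 0.52, -0.48, 0.52]
contact_force: [-2.5, 1.4, 0.4]
opening: 0.0004
time_s: 25.7
ee_pos: [0.6273, -0.1877, 0.1155]
tcp_rot: [0.48, 0.52, -0.48, 0.52]
contact_force: [-3.1, 0.8, -0.2]
opening: 0.0006
```

```bash
python3 -m inch '[[0,0,0.002,0,0],[0,0,0.002,0,0]]'; python3 -m inch '[[0,0,0.002,0,0],[0,0,0.002,0,0]]'; python3 -m inch '[[0,0,0.002,0,0],[0,0,0.002,0,0]]'
```

```text
time_s: 25.95
ee_pos: [0.6302, -0.1875, 0.1155]
tcp_rot: [0.479, 0.52, -0.48, 0.519]
contact_force: [-24.8, 2.0, 8.8]
opening: 0.0005
time_s: 26.2
ee_pos: [0.6304, -0.1875, 0.1155]
tcp_rot: [0.477, 0.523, -0.483, 0.516]
contact_force: [-63.8, 3.0, 26.3]
opening: 0.0004
time_s: 26.45
ee_pos: [0.6306, -0.1875, 0.1155]
tcp_rot: [0.475, 0.525, -0.485, 0.513]
contact_force: [-106.1, 3.2, 42.7]
opening: 0.0002
```

```bash
python3 -m inch '[[0,0,-0.006,0,0],[0,0,-0.006,0,0],[0,0,-0.01,0,0],[0,0,-0.02,0,0],[0,0,-0.03,0,0],[0,0,0,0,0]]'; python3 -m inch '[[0,-0.03,-0.01,0,0],[0,-0.04,0,0,0],[0,-0.04,0,0,0],[0,-0.03,0,0,0],[0,0,0,0,0],[0,0,0,0,0]]'; python3 - <<'E'
from sd import *
s=env.observe(); print(s['contact_force'])
for n in ('wrist','side','scene'):
    p,d=imaging.get_image(n); cv2.imwrite(f'pics/{n}15.png',p[:,:,::-1]); np.save(f'pics/{n}15d.npy',d)
E
```

```text
time_s: 27.2
ee_pos: [0.5662, -0.1927, 0.1159]
tcp_rot: [0.48, 0.519, -0.48, 0.52]
contact_force: [0.4, -0.1, -0.0]
opening: 0.0007
time_s: 27.95
ee_pos: [0.5575, -0.1932, 0.2546]
tcp_rot: [0.479, 0.52, -0.48, 0.519]
contact_force: [-1.0, -0.0, -0.3]
opening: 0.0001
[-1.03667596 -0.02973199 -0.30717712]
```

View pics/side15.png

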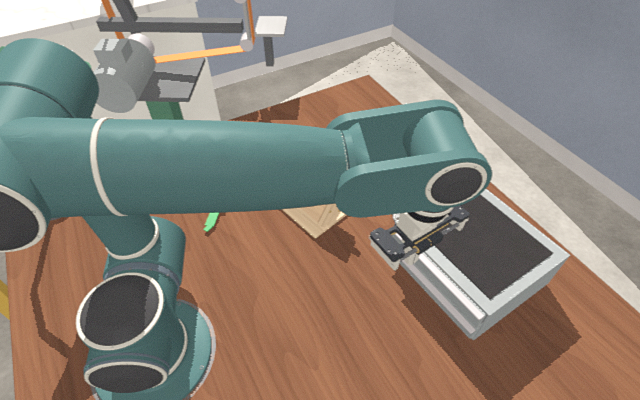

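View pics/wrist15.png

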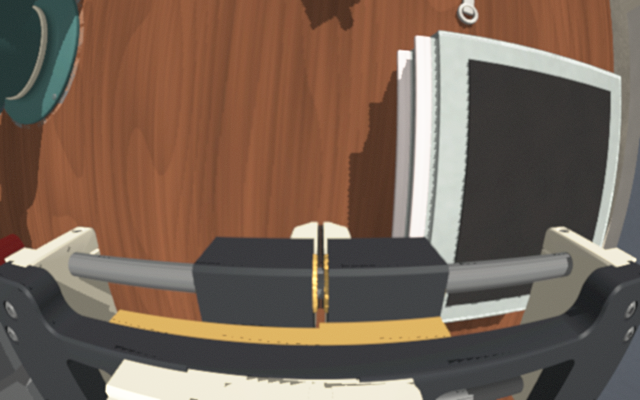

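```bash
python3 - <<'E'
from sd import *
s=env.observe(); R=Ro.from_quat(s['tcp_rot']).as_matrix(); d=np.load('pics/wrist15d.npy'); a=cv2.imread('pics/wrist15.png')
v,u=np.mgrid[40:230,380:480]; v=v.ravel();u=u.ravel(); T=toolpts(d,u,v); P=T@R.T+s['ee_pos']; h=cv2.cvtColor(a,cv2.COLOR_BGR2HSV)[v,u]
for z in np.arange(-.14,0,.03):
    k=(abs(T[:,2]-z)<.01)
    l=k&(abs(P[:,2]-.13)<.003); t=k&(abs(P[:,2]-.138)<.002); q=k&(abs(P[:,2]-.124)<.003)
    print(round(z,2),'lip',np.percentile(T[l,1],[1,50,99]).round(4) if l.sum()>5 else 0,'top',np.percentile(T[t,1],[1,10]).round(4) if t.sum()>5 else 0)
print(s['ee_pos'],s['time_s'])
for nm,im in (('scene15',(250,180)),): 
    zoom(cv2.imread('pics/scene15.png'),'pics/sz15.png',220,180,160,130,5)
E
```

```text
-0.14 lip [0.089  0.1011 0.1124] top [0.1111 0.1152]
-0.11 lip [0.089  0.1006 0.1124] top [0.1113 0.1142]
-0.08 lip [0.089  0.1007 0.1124] top [0.1112 0.1142]
-0.05 lip [0.0891 0.1008 0.1127] top [0.1115 0.1148]
-0.02 lip [0.0899 0.1013 0.113 ] top [0.1119 0.1147]
[ 0.55722552 -0.19321772  0.25430573] 28.1
```

View pics/sz15.png

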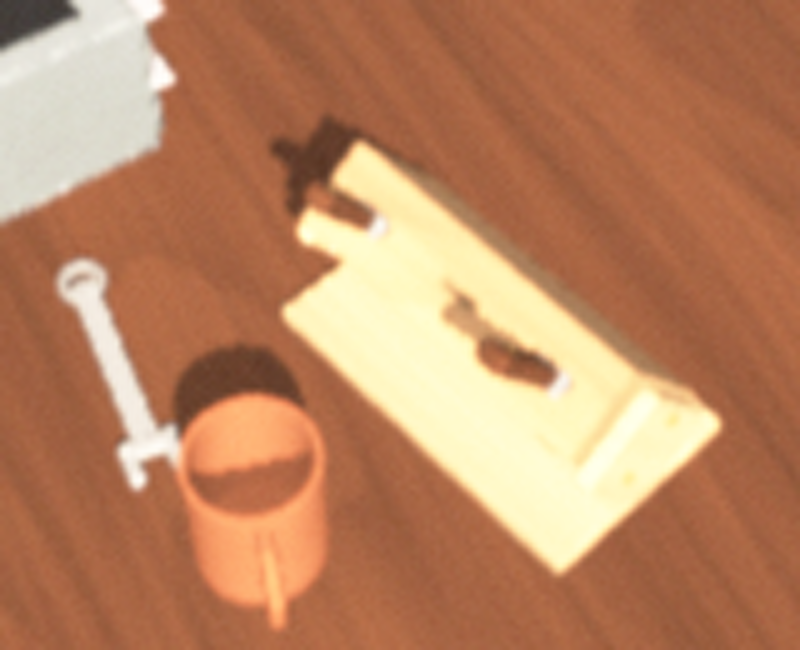

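```bash
python3 - <<'E'
from sd import *
s=env.observe(); R=Ro.from_quat(s['tcp_rot']).as_matrix(); d=np.load('pics/wrist15d.npy')
v,u=np.mgrid[60:220,380:440]; v=v.ravel();u=u.ravel(); T=toolpts(d,u,v); P=T@R.T+s['ee_pos']
print(np.histogram(P[:,2],np.arange(-.005,.145,.01)))
for lo in np.arange(.03,.14,.01):
    k=(P[:,2]>lo)&(P[:,2]<lo+.01)
    if k.sum()>20: print(round(lo,2),k.sum(),np.percentile(T[k,1],[1,10,50]).round(4))
E
```

```text
(array([2597,    0,    0,    0,    0,    0, 2310,   99,  348,    0,    0,
          0,    0, 3820]), array([-0.005,  0.005,  0.015,  0.025,  0.035,  0.045,  0.055,  0.065,
        0.075,  0.085,  0.095,  0.105,  0.115,  0.125,  0.135]))
0.05 24 [0.0894 0.0895 0.0899]
0.06 2321 [0.0892 0.0909 0.0978]
0.07 281 [0.1027 0.1031 0.1037]
0.08 131 [0.1027 0.103  0.1037]
0.12 127 [0.0888 0.0893 0.0902]
0.13 4081 [0.0893 0.0915 0.1017]
```

The upper lip (0.089) is flush with the lower drawer's fixed lip (0.089), so the drawer is fully shut. The robot is clear of everything, so I hand in.

```bash
python3 -m inch '[[0,0,0,0,0],[0,0,0,0,0]]'; python3 -c "
from rig import env; print(env.finish_job())"
```

```text
time_s: 28.35
ee_pos: [0.5573, -0.1933, 0.2553]
tcp_rot: [0.48, 0.52, -0.48, 0.519]
contact_force: [-0.3, 0.5, -0.0]
opening: 0.0003
the job is handed in; nothing more can be done
None
```

I put the guard knife in the cradle and shut the drawer, then handed the job in at 28.4 s. `finish_job()` gives no verdict.

**What I did:**
- I drew the knife out of the middle slot by its handle.
- The moves cannot tilt the tool, so I lowered the blade into the tall saddle with a light grip and let the knife pivot flat.
- I released it in the cradle and pushed the drawer in until it stopped hard.

**Last checks:**
- **Knife in the cradle:** before shutting, the wrist camera had it level to about 0.5° and centred in the notches to about 1 mm. The handle top was 112 mm up, as expected. It sat about 5 mm towards the blade side along the cradle's line, within the 22 mm allowed.
- **Knife after shutting:** not seen, because the shut drawer hides it. It was still in line in a picture taken halfway through the push.
- **Drawer:** the upper lip is flush with the fixed lower one, both 89 mm from the tool.
- **Other things:** in the last scene picture the other two knives are still in the rack, and the mug and wrench look unmoved. I judged that by eye and did not measure it.

**Disagreements and near misses:**
- **Camera disagreement:** the side camera disagreed with the wrist camera by about 7 mm sideways at the rack and 3–4 mm at the cradle, more than its stated 2 mm. I used the wrist camera for the final alignment.
- **Wrist force:** I pushed too hard at the end stop. The last reading was about 114 N (limit 120 N) before I backed off. It may have peaked higher between readings.

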